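Lock the end stop into the block carrier and load the blocks in bond

TASK

Get the block carrier ready and load it: first clear the steel offcut off the pocket into the black scrap bin, then take the end stop from its wooden holder, press its spring button flush to start it into the pocket and slide it fully home until the button pops out through the window. Lay every loose wooden block lengthwise in line on the row, in staggered courses, a second course on the fixed one and a third where needed, each block centred over a joint of the course beneath. Leave the other tools on the bench alone.

Things in the scene. Friction and masses are not known exactly. Their poses are not given: they have to be found in the camera images.
- carrier: Block carrier fixed to the bench: steel bed 120 (x) x 338 (y) mm; origin on the bench, on the centre line; y along the row to the pocket. On it a fixed first course of four blocks like the loose ones, long side along y, centres at y -131, -63, 5, 73 mm, 2 mm joints, flanked by 30 mm wide side bearers; all 33 mm above the bench. At y 138 mm the pocket; at y -172 mm an end plate 36 wide, 84 mm high
- pocket_mouth (a point): Centre of the open top of the pocket, an upright square steel tube, 90 mm above the bench; axes as the carrier's. Bore 28 mm square, 82 mm deep, walls 4 mm, no chamfer. The +x wall has a window 20 mm wide, 28 mm tall, centre 24 mm below the mouth, so the stop's button must face the carrier's +x. With the stop home its top stands 26 mm above the mouth
- stop: End stop: 25 mm square aluminium tube, 108 mm long, upright, 0.24 kg, foot tapering to 18 mm square over its lowest 12 mm. Origin at the foot, z up. A spring button sits in its +x face, centre 58 mm above the foot, 50 mm below the top. It starts upright in a fixed wooden block (64 mm square, 40 mm high, loose 28 mm square hole), foot 5 mm above the bench
- button_face (a point): Centre of the button's outer face: 16 wide x 24 mm tall, square shoulders, so while out it cannot enter the pocket. Pinching the tube across it presses it flush, even if the pads cover only its upper half; then the lower half can go below the mouth, whose wall keeps it in (and by friction usually holds the stop) when the fingers let go, and the stop can be pushed down from its top
- button (a joint): Travel of the spring button, m: 0 = fully out (7 mm proud of the tube), 0.007 = flush, 0.008 = end. Spring 2 N at 0, 5 N when flush. Behind the pocket's wall it reads 0.004 to 0.007; popped through the window it reads 0
- offcut: Steel square-bar offcut 25 x 100 x 25 mm (0.18 kg), origin at its centre, long side along its y. It lies across the pocket's mouth at the start
- bin: Black open scrap bin, fixed, 100 (x) x 140 (y) x 45 mm high, walls and floor 4 mm. Origin on the bench under its centre, z up
- block1: Loose wooden block 56 wide (x) x 66 long (y) x 25 mm high, about 70 g, origin at its centre. May be absent (3 to 5 of the five are there); all are alike
- block2: Loose wooden block 56 wide (x) x 66 long (y) x 25 mm high, about 70 g, origin at its centre. May be absent (3 to 5 of the five are there); all are alike
- block3: Loose wooden block 56 wide (x) x 66 long (y) x 25 mm high, about 70 g, origin at its centre. May be absent (3 to 5 of the five are there); all are alike
- block4: Loose wooden block 56 wide (x) x 66 long (y) x 25 mm high, about 70 g, origin at its centre. May be absent (3 to 5 of the five are there); all are alike
- block5: Loose wooden block 56 wide (x) x 66 long (y) x 25 mm high, about 70 g, origin at its centre. May be absent (3 to 5 of the five are there); all are alike
- course2_0 (a point): Where the centre of a second-course block lies, over a joint of the first course: on the carrier at y = -97 mm, 45.5 mm above the bench; axes as the carrier's (a block's long side along y)
- course2_1 (a point): Where the centre of a second-course block lies, over a joint of the first course: on the carrier at y = -29 mm, 45.5 mm above the bench; axes as the carrier's (a block's long side along y)
- course2_2 (a point): Where the centre of a second-course block lies, over a joint of the first course: on the carrier at y = 39 mm, 45.5 mm above the bench; axes as the carrier's (a block's long side along y)
- course3_0 (a point): Where the centre of a third-course block lies, over the joint between course2_0 and course2_1: on the carrier at y = -63 mm, 70.5 mm above the bench; axes as the carrier's
- course3_1 (a point): Where the centre of a third-course block lies, over the joint between course2_1 and course2_2: on the carrier at y = 5 mm, 70.5 mm above the bench; axes as the carrier's
- hammer: Bystander, not to be disturbed: claw hammer
- wrench: Bystander, not to be disturbed: open-end wrench
- screwdriver: Bystander, not to be disturbed: screwdriver
- brush: Bystander, not to be disturbed: bench brush
- tape: Bystander, not to be disturbed: yellow tape measure
- glue: Bystander, not to be disturbed: white glue bottle
- jar: Bystander, not to be disturbed: glass jar with a steel lid

How it is judged:
On the way, in this order (a step that is already met when the one before it is completed fails the run):
1. the offcut is cleared into the scrap bin (x of offcut in the frame of bin between -0.047 and 0.047 m and y of offcut in the frame of bin between -0.065 and 0.065 m and z of offcut in the frame of bin below 0.045 m and linear speed of offcut below 0.02 m/s), for 0.2 s.
2. the end stop is home in the pocket with its button popped out through the window (z of stop in the frame of pocket_mouth below -0.077 m and horizontal distance between stop and pocket_mouth below 0.006 m and angle between the z axis of stop and the z axis of carrier, either way round below 0.1 rad and value of joint button below 0.0015 m), for 0.2 s.
At the end, for the whole second after the job is handed in: The offcut lies in the bin; the end stop stands in the pocket within 5 mm of its floor with the button out through the window; every block present rests flat, at rest, lengthwise (within 0.2 rad) and centred within 15 mm over a joint of the course beneath it, in the second or third course (all of step 1 and all of step 2 and ((horizontal distance between block1 and course2_0 below 0.015 m and z of block1 in the frame of course2_0 between -0.006 and 0.006 m) or (horizontal distance between block1 and course2_1 below 0.015 m and z of block1 in the frame of course2_1 between -0.006 and 0.006 m) or (horizontal distance between block1 and course2_2 below 0.015 m and z of block1 in the frame of course2_2 between -0.006 and 0.006 m) or (horizontal distance between block1 and course3_0 below 0.015 m and z of block1 in the frame of course3_0 between -0.006 and 0.006 m) or (horizontal distance between block1 and course3_1 below 0.015 m and z of block1 in the frame of course3_1 between -0.006 and 0.006 m)) and angle between the y axis of each of block1, block2, block3, block4, block5 and the y axis of carrier, either way round below 0.2 rad and angle between the z axis of each of block1, block2, block3, block4, block5 and the z axis of carrier, either way round below 0.12 rad and linear speed of each of block1, block2, block3, block4, block5 below 0.02 m/s and ((horizontal distance between block2 and course2_0 below 0.015 m and z of block2 in the frame of course2_0 between -0.006 and 0.006 m) or (horizontal distance between block2 and course2_1 below 0.015 m and z of block2 in the frame of course2_1 between -0.006 and 0.006 m) or (horizontal distance between block2 and course2_2 below 0.015 m and z of block2 in the frame of course2_2 between -0.006 and 0.006 m) or (horizontal distance between block2 and course3_0 below 0.015 m and z of block2 in the frame of course3_0 between -0.006 and 0.006 m) or (horizontal distance between block2 and course3_1 below 0.015 m and z of block2 in the frame of course3_1 between -0.006 and 0.006 m)) and ((horizontal distance between block3 and course2_0 below 0.015 m and z of block3 in the frame of course2_0 between -0.006 and 0.006 m) or (horizontal distance between block3 and course2_1 below 0.015 m and z of block3 in the frame of course2_1 between -0.006 and 0.006 m) or (horizontal distance between block3 and course2_2 below 0.015 m and z of block3 in the frame of course2_2 between -0.006 and 0.006 m) or (horizontal distance between block3 and course3_0 below 0.015 m and z of block3 in the frame of course3_0 between -0.006 and 0.006 m) or (horizontal distance between block3 and course3_1 below 0.015 m and z of block3 in the frame of course3_1 between -0.006 and 0.006 m)) and ((horizontal distance between block4 and course2_0 below 0.015 m and z of block4 in the frame of course2_0 between -0.006 and 0.006 m) or (horizontal distance between block4 and course2_1 below 0.015 m and z of block4 in the frame of course2_1 between -0.006 and 0.006 m) or (horizontal distance between block4 and course2_2 below 0.015 m and z of block4 in the frame of course2_2 between -0.006 and 0.006 m) or (horizontal distance between block4 and course3_0 below 0.015 m and z of block4 in the frame of course3_0 between -0.006 and 0.006 m) or (horizontal distance between block4 and course3_1 below 0.015 m and z of block4 in the frame of course3_1 between -0.006 and 0.006 m)) and ((horizontal distance between block5 and course2_0 below 0.015 m and z of block5 in the frame of course2_0 between -0.006 and 0.006 m) or (horizontal distance between block5 and course2_1 below 0.015 m and z of block5 in the frame of course2_1 between -0.006 and 0.006 m) or (horizontal distance between block5 and course2_2 below 0.015 m and z of block5 in the frame of course2_2 between -0.006 and 0.006 m) or (horizontal distance between block5 and course3_0 below 0.015 m and z of block5 in the frame of course3_0 between -0.006 and 0.006 m) or (horizontal distance between block5 and course3_1 below 0.015 m and z of block5 in the frame of course3_1 between -0.006 and 0.006 m))); the robot touches nothing.
It fails at once if a bystander (hammer, wrench, screwdriver, brush, tape measure, glue bottle or jar) is shifted by more than 40 mm (distance of any of hammer, wrench, screwdriver, brush, tape, glue, jar from where it was at the start of the episode above 0.04 m).
Of block1, block2, block3, block4, block5 only 3 to 5 are there at a start; the rules pass over those that are not, and their reading is None.
At some moment in a run one of block1, block2, block3, block4, block5 may be knocked a few centimetres aside while the robot is not near it.
It also fails if it takes over 210 s, if anything falls off the work surface, if the arm or the gripper's body presses on something with over 40 N, if the wrist force passes 120 N, or if a joint passes its speed limit or range.

ROBOT

A 7-joint arm with a two-finger parallel gripper is mounted at the origin on the work surface. World frame = base frame: x ahead of the robot, y to its left, z up, the work surface at z = 0. Lengths are in m, angles in rad, forces in N, time in s.
With the tool pointing down it reaches from about 0.35 to 0.9 m from the base axis. Payload 8.1 kg.
Tool frame: the origin (TCP) lies midway between the tips of the shut fingers; the grasp point (between the pads) lies 19 mm behind it (arm.hold_point_z is the z of the grasp point in the tool frame, in m); z points along the fingers, y is the line along which they close (so a half turn about z gives the same grasp; the last joint's range is limited). The gripper opens to 92 mm and grips with 3 to 60 N. Pads are 19 mm wide; open, the fingers measure 130 mm over their backs; the gripper's body (75 mm by 190 mm) begins 47 mm behind the grasp point.
Start: joints at [-0.103, 0.434, 0.025, 1.573, -0.012, 1.134, -0.075], TCP at [0.625, -0, 0.227] pointing down, gripper open.
Joint ranges: [-2.62, 2.62], [-0.44, 2.09], [-1.27, 1.32], [0.08, 2.57], [-1.32, 4.46], [0.12, 2], [-2.74, 2.74]. Speed limits (rad/s): [2.22, 2.22, 3.01, 3.01, 3.14, 3.14, 3.14].

INTERFACE

Orientations are given as a rotation vector (axis times angle).
In Python, from cell import arm, get_image, camera_params, job gives the robot as it stands.
- The arm moves only by the tool send_rows, never from a script. Its argument "deltas" is a list of rows, each a list of 3 entries, a list of its own where there are three numbers: the shift along the world's x, y, z in m, then the turn, a rotation vector about the world's x, y, z in rad, then the finger opening in m, from 0 to 0.0918. In form: [[[tx, ty, tz], [ax, ay, az], gripper], ...]. A call has exactly 10 rows; each row shifts and turns the commanded pose from where the row before left it; what a row does not reach is not made up. A row lasts 1/10 s, in which the tool goes at most 50 mm and 8.59 degrees, less where a joint would pass 70% of its speed; a pose out of reach is approached as far as the arm can. A call with a gripper value outside its range is refused whole. The fingers move at their own pace and stop on an object; "force" is the grip in N (left out, the last holds). Time passes only in rows, so rows that do not move let the fingers close, or fill a call up. It gives the time, the measured TCP pose, the force and the opening at its end, in the units of the state.
- arm.observe(): the state, without advancing time (a new reading comes with each control period).
- get_image(name): name is "scene" or "side" or "wrist"; returns the picture (420x560x3 uint8, red, green, blue); there is no depth.
- camera_params(name): a dict with "fov_y" (degrees; the focal length in pixels is half the picture's height over the tangent of half this angle, whatever the lens; pixels are square), "cx", "cy" (the principal point, pixels), "rvec" (rotation vector, rad) and "tvec" (3), from world to camera coordinates, as OpenCV has them. Camera axes: x right, y down, z forward; pixel columns grow to the right and rows downward; lengths in m; the calibration is good to about 2 mm. A picture is of the moment at which its call begins: read the wrist's pose just before it. camera_params takes no time and is no camera call; for the wrist camera it gives the pose at the moment of the call.
- job.sign_off(): hands the job in, once; it reports no verdict.
The state is a dict: "clock": time; "joints": joint angles; "dq": joint speeds; "joint_efforts": joint torques, N m; "position": TCP position; "ee_rot": TCP orientation; "force": force on the tool from outside, world axes, zero at the start; "ft_torque": the same for the moment, N m; "width": opening from 0.0 (shut) to 1.0 (fully open).
Only numpy, scipy, OpenCV 4.12 (cv2) and the standard library are available. Lean on these libraries where they do the work, as an engineer would, in place of code of your own. Each camera call takes 0.05 s, during which the arm holds its last target. There are 200 camera calls.

## Working session

There is one attempt and no reset: what is moved stays moved. The work goes in short steps, Python scripts to look and compute and a tool call to move; the robot and the scene stay as the last step left them, time stands still between calls to the robot, and variables do not carry over. Pictures are saved under pics/ and viewed, on a budget of 14 in all, crops included, one or two more only if the job needs it, and the job is handed in when it is done.

Besides the shell and the picture viewer there is one more tool, called after ">>>" by a JSON object that holds its "fn" and its "kwargs", one argument or row to a line. send_rows: Moves the arm, as the interface text tells. Its arguments: {"type":"object","properties":{"deltas":{"type":"array","items":{"type":"array"}},"force":{"type":"number"}},"required":["deltas"]}

```bash
mkdir -p pics; cat > h.py <<'E'
import numpy as np,cv2
from cell import arm,get_image,camera_params,job
def K(p,h=420):
    f=h/2/np.tan(np.radians(p['fov_y'])/2); return np.array([[f,0,p['cx']],[0,f,p['cy']],[0,0,1]])
def ray(p,uv,z):
    R=cv2.Rodrigues(np.array(p['rvec'],float))[0]; t=np.array(p['tvec'],float); c=-R.T@t
    d=R.T@np.linalg.inv(K(p))@np.array([uv[0],uv[1],1.]); return c+d*(z-c[2])/d[2]
def proj(p,X):
    return cv2.projectPoints(np.array(X,float).reshape(-1,3),np.array(p['rvec'],float),np.array(p['tvec'],float),K(p),None)[0].reshape(-1,2)
def snap(n,f):
    p=camera_params(n); im=get_image(n)[:,:,::-1].copy(); cv2.imwrite('pics/'+f,im); np.save('pics/'+f+'.npy',p,allow_pickle=True); return im,p
E
python3 - <<'E'
from h import *
for n in('scene','side','wrist'):
    im,p=snap(n,n+'0.png'); print(n,p)
    R=cv2.Rodrigues(np.array(p['rvec'],float))[0]; print(-R.T@np.array(p['tvec']))
a=cv2.imread('pics/scene0.png'); cv2.imwrite('pics/sc0.png',cv2.resize(a,(800,600)))
a=cv2.imread('pics/side0.png'); cv2.imwrite('pics/sd0.png',cv2.resize(a,(800,600)))
print(arm.observe(),arm.hold_point_z)
E
```

```text
scene {'fov_y': 52.570808882572, 'cx': 280.8955692903373, 'cy': 206.4459157904656, 'rvec': array([ 2.02166339,  1.5882468 , -0.53916182]), 'tvec': array([-0.14731877, -0.36797301,  1.45202309])}
[ 1.17928565 -0.13869783  0.92494664]
side {'fov_y': 56.13120193945401, 'cx': 278.31098261290555, 'cy': 206.95393597842016, 'rvec': array([ 0.24611741, -2.75837955,  1.30454183]), 'tvec': array([0.55608801, 0.12079463, 1.08057046])}
[0.40835733 0.84558345 0.7808269 ]
wrist {'fov_y': 68.1518829591298, 'cx': 282.314946565688, 'cy': 210.91465749932703, 'rvec': array([-2.89268609e+00,  5.22161521e-04,  1.51888744e-03]), 'tvec': array([-0.62427306, -0.03123119,  0.38857267])}
[0.62468467 0.06515106 0.3836735 ]
{'clock': 0.15, 'joints': array([-0.10258073,  0.43506174,  0.02500629,  1.57386228, -0.01160562,
        1.13400776, -0.07510129]), 'dq': array([ 4.13097626e-05, -2.30393289e-03, -1.00405557e-04, -3.84339429e-03,
       -1.06798107e-03, -4.83237835e-04, -5.06679930e-04]), 'joint_efforts': array([ 9.13879558e-04, -6.68263149e+01,  9.85680185e-01, -3.14695251e+01,
       -6.03506877e-02,  3.94195947e-02,  8.07748006e-05]), 'position': array([ 6.24621034e-01, -7.52766694e-05,  2.26136350e-01]), 'ee_rot': array([-2.22103980e+00, -2.22077220e+00,  1.45008403e-03]), 'force': array([ 0.0697797 , -0.31718612, -0.23075338]), 'ft_torque': array([-0.05303509,  0.05968933,  0.00518783]), 'width': 0.9981601786836298} -0.0188
```

View pics/sc0.png

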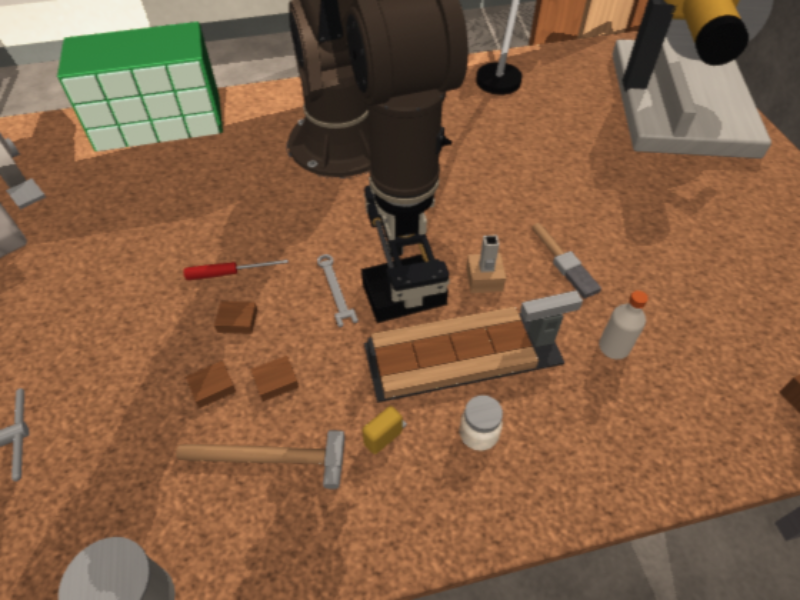

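View pics/sd0.png

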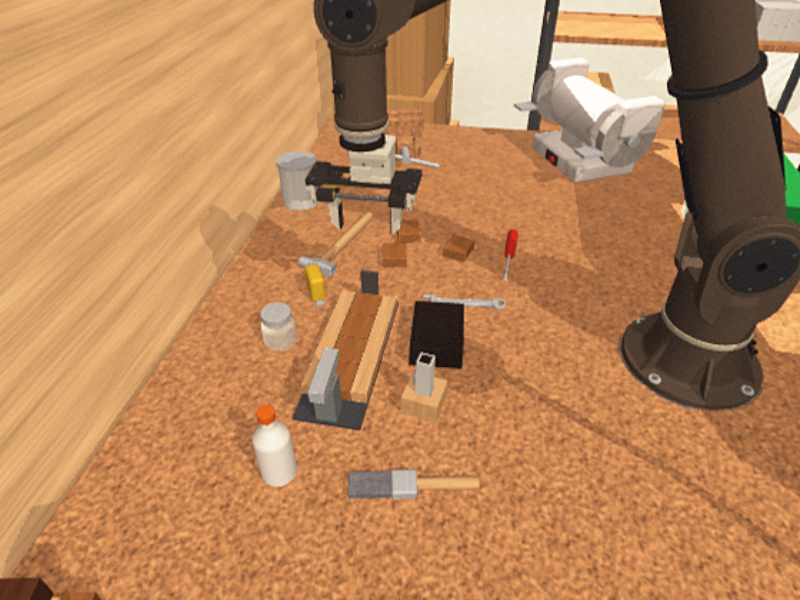

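```bash
python3 - <<'E'
from h import *
ps=np.load('pics/scene0.png.npy',allow_pickle=True).item();pd=np.load('pics/side0.png.npy',allow_pickle=True).item()
S=[('bear',.033,[(373,333),(518,310),(536,372),(383,392)]),('off',.115,[(521,308),(525,319),(581,304),(578,293)]),('stop',.113,[(490,239)]),
('hold',.04,[(469,260),(501,257),(505,285),(472,287)]),('bin',.045,[(363,268),(376,316)]),('blkA',.025,[(222,303),(256,304),(251,330),(217,328)]),
('blkB',.025,[(191,377),(222,365),(233,385),(202,402)]),('blkC',.025,[(252,371),(286,360),(297,380),(266,396)]),('ham',.01,[(178,452),(335,430),(330,486)]),('jar',.06,[(483,412)]),('tape',.02,[(383,430)]),('wr',0,[(325,260),(345,320)]),('brush',.01,[(538,230),(590,285)]),('glue',.1,[(638,298)]),('sd',.01,[(190,272),(287,262)])]
D=[('off',.115,[(328,350),(341,351),(326,400),(310,398)]),('stop',.113,[(426,357)]),('hold',.04,[(409,375),(447,380),(440,412),(404,400)]),('bin',.045,[(414,302),(464,303),(463,366),(411,361)]),('blkA',.025,[(452,235),(475,242)]),('blkB',.025,[(398,222)]),('blkC',.025,[(383,243),(407,245)]),('bear',.033,[(344,292),(397,297),(360,398),(306,388)])]
for p,L in((ps,S),(pd,D)):
  for n,z,pts in L:
    P=np.array([ray(p,np.array(u)*.7,z)[:2] for u in pts]); print(n,P.round(3).tolist(),'mean',P.mean(0).round(3))
E
```

```text
bear [[0.582, -0.042], [0.595, 0.225], [0.725, 0.209], [0.701, -0.051]] mean [0.65  0.085]
off [[0.646, 0.198], [0.668, 0.196], [0.662, 0.298], [0.639, 0.303]] mean [0.654 0.249]
stop [[0.484, 0.199]] mean [0.484 0.199]
hold [[0.464, 0.172], [0.472, 0.235], [0.539, 0.219], [0.529, 0.158]] mean [0.501 0.196]
bin [[0.44, -0.031], [0.555, -0.031]] mean [ 0.498 -0.031]
blkA [[0.445, -0.299], [0.462, -0.238], [0.519, -0.252], [0.5, -0.311]] mean [ 0.481 -0.275]
blkB [[0.592, -0.36], [0.58, -0.307], [0.624, -0.292], [0.644, -0.344]] mean [ 0.61  -0.325]
blkC [[0.604, -0.258], [0.596, -0.199], [0.64, -0.186], [0.658, -0.24]] mean [ 0.624 -0.221]
ham [[0.716, -0.388], [0.738, -0.139], [0.827, -0.163]] mean [ 0.76 -0.23]
jar [[0.786, 0.091]] mean [0.786 0.091]
tape [[0.761, -0.065]] mean [ 0.761 -0.065]
wr [[0.364, -0.095], [0.519, -0.083]] mean [ 0.441 -0.089]
brush [[0.395, 0.347], [0.556, 0.39]] mean [0.476 0.369]
glue [[0.663, 0.406]] mean [0.663 0.406]
sd [[0.341, -0.358], [0.36, -0.17]] mean [ 0.351 -0.264]
off [[0.645, 0.208], [0.623, 0.207], [0.619, 0.313], [0.644, 0.313]] mean [0.633 0.26 ]
stop [[0.482, 0.194]] mean [0.482 0.194]
hold [[0.513, 0.172], [0.446, 0.172], [0.449, 0.244], [0.512, 0.23]] mean [0.48  0.204]
bin [[0.535, -0.022], [0.435, -0.037], [0.421, 0.138], [0.515, 0.142]] mean [0.476 0.055]
blkA [[0.487, -0.313], [0.43, -0.292]] mean [ 0.459 -0.303]
blkB [[0.627, -0.349]] mean [ 0.627 -0.349]
blkC [[0.646, -0.25], [0.588, -0.251]] mean [ 0.617 -0.251]
bear [[0.688, -0.043], [0.575, -0.046], [0.588, 0.233], [0.686, 0.227]] mean [0.634 0.093]
```

>>> {"fn": "send_rows", "kwargs": {
  "deltas": [
    [[-0.003, 0.03, 0.017], [0, 0, 0], 0.09],
    [[-0.003, 0.03, 0.017], [0, 0, 0], 0.09],
    [[-0.003, 0.03, 0.017], [0, 0, 0], 0.09],
    [[-0.003, 0.03, 0.017], [0, 0, 0], 0.09],
    [[-0.003, 0.03, 0.017], [0, 0, 0], 0.09],
    [[-0.003, 0.03, 0.017], [0, 0, 0], 0.09],
    [[0, 0, 0], [0, 0, 0], 0.09],
    [[0, 0, 0], [0, 0, 0], 0.09],
    [[0, 0, 0], [0, 0, 0], 0.09],
    [[0, 0, 0], [0, 0, 0], 0.09]
  ]
}}

```text
clock: 1.15
position: [0.6071, 0.1784, 0.328]
ee_rot: [2.224, 2.219, -0.002]
force: [0.0, -0.2, -0.4]
width: 0.982
```

```bash
python3 - <<'E'
from h import *
im,p=snap('wrist','w1.png'); cv2.imwrite('pics/w1b.png',cv2.resize(im,(800,600)))
R=cv2.Rodrigues(np.array(p['rvec'],float))[0]; print(-R.T@np.array(p['tvec']),R.round(2)); s=arm.observe(); print(s['position'],s['ee_rot'])
E
```

```text
[0.60725529 0.24372665 0.4856095 ] [[ 1.   -0.   -0.  ]
 [-0.   -0.97  0.25]
 [-0.   -0.25 -0.97]]
[0.60708153 0.17855752 0.32816329] [ 2.22362774e+00  2.21925044e+00 -1.77969722e-03]
```

View pics/w1b.png

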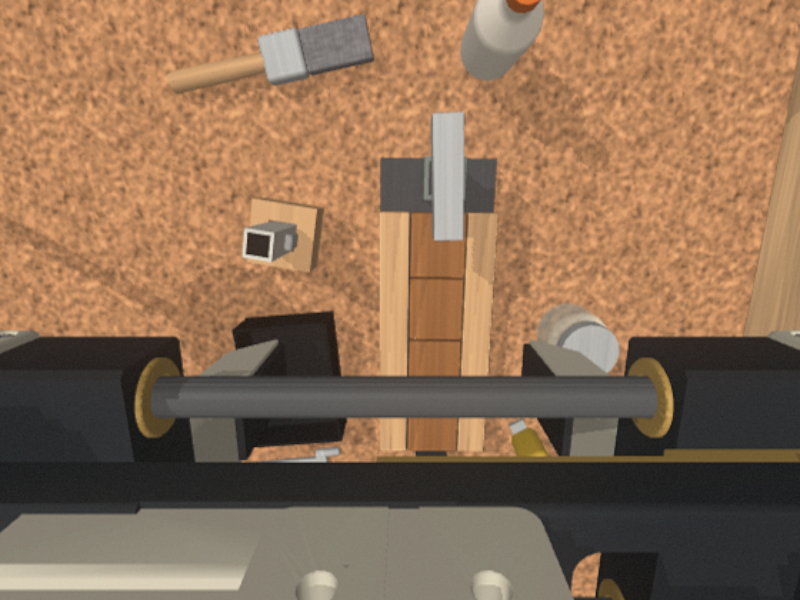

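```bash
python3 - <<'E'
from h import *
p=np.load('pics/w1.png.npy',allow_pickle=True).item()
S=[('off',.115,[(432,114),(463,113),(464,240),(434,241)]),('stop',.113,[(250,229),(277,231),(271,262),(243,258)]),('button z',.066,[(291,235)]),
('hold',.04,[(252,198),(323,208),(310,271)]),('bin',.045,[(235,325),(332,312),(343,440)]),('bed',.004,[(381,159),(496,158),(497,212)]),('bear',.033,[(379,212),(496,212),(483,450),(379,450)]),('course',.033,[(409,212),(466,213),(409,276),(464,276),(408,341),(462,340)]),('pocketL',.09,[(424,158),(425,199),(432,199)])]
for n,z,pts in S:
    P=np.array([ray(p,np.array(u)*.7,z)[:2] for u in pts]); print(n,P.round(4).tolist(),'mean',P.mean(0).round(4))
E
```

```text
off [[0.6295, 0.2996], [0.6536, 0.3003], [0.6575, 0.2017], [0.6325, 0.201]] mean [0.6433 0.2506]
stop [[0.4793, 0.2111], [0.5017, 0.2094], [0.4947, 0.1833], [0.4712, 0.1868]] mean [0.4867 0.1976]
button z [[0.5013, 0.2013]] mean [0.5013 0.2013]
hold [[0.4589, 0.2347], [0.5279, 0.225], [0.5117, 0.1621]] mean [0.4995 0.2073]
bin [[0.4317, 0.1063], [0.5331, 0.1201], [0.5391, -0.028]] mean [0.5013 0.0661]
bed [[0.5839, 0.273], [0.703, 0.2737], [0.7068, 0.2188]] mean [0.6646 0.2552]
bear [[0.5826, 0.2206], [0.6998, 0.2203], [0.698, -0.0487], [0.5783, -0.0484]] mean [0.6397 0.086 ]
course [[0.6126, 0.2206], [0.6698, 0.2194], [0.6127, 0.1553], [0.6698, 0.1552], [0.6117, 0.0841], [0.6698, 0.0851]] mean [0.6411 0.1533]
pocketL [[0.6247, 0.2685], [0.6259, 0.2345], [0.6319, 0.2345]] mean [0.6275 0.2459]
```

>>> {"fn": "send_rows", "kwargs": {
  "deltas": [
    [[0.012, 0.024, -0.035], [0, 0, 0], 0.09],
    [[0.012, 0.024, -0.035], [0, 0, 0], 0.09],
    [[0.012, 0.022, -0.035], [0, 0, 0], 0.08],
    [[0, 0, -0.04], [0, 0, 0], 0.07],
    [[0, 0, -0.04], [0, 0, 0], 0.06],
    [[0, 0, -0.035], [0, 0, 0], 0.06],
    [[0, 0, -0.01], [0, 0, 0], 0.06],
    [[0, 0, 0], [0, 0, 0], 0.06],
    [[0, 0, 0], [0, 0, 0.03], 0.06],
    [[0, 0, 0], [0, 0, 0], 0.06]
  ],
  "force": 25
}}

```text
clock: 2.2
position: [0.6445, 0.2504, 0.1012]
ee_rot: [2.185, 2.255, 0.006]
force: [0.1, 0.4, -0.2]
width: 0.656
```

>>> {"fn": "send_rows", "kwargs": {
  "deltas": [
    [[0, 0, 0], [0, 0, 0], 0],
    [[0, 0, 0], [0, 0, 0], 0],
    [[0, 0, 0], [0, 0, 0], 0],
    [[0, 0, 0], [0, 0, 0], 0],
    [[0, 0, 0], [0, 0, 0], 0],
    [[0, 0, 0.02], [0, 0, 0], 0],
    [[0, 0, 0.03], [0, 0, 0], 0],
    [[0, 0, 0.03], [0, 0, 0], 0],
    [[0, 0, 0.02], [0, 0, 0], 0],
    [[0, 0, 0], [0, 0, 0], 0]
  ]
}}

```text
clock: 3.2
position: [0.6445, 0.2507, 0.202]
ee_rot: [2.187, 2.253, 0.008]
force: [0.6, 0.5, -2.1]
width: 0.272
```

>>> {"fn": "send_rows", "kwargs": {
  "deltas": [
    [[-0.03, -0.04, 0], [0, 0, 0.01], 0],
    [[-0.03, -0.04, 0], [0, 0, 0.01], 0],
    [[-0.03, -0.04, 0], [0, 0, 0.02], 0],
    [[-0.03, -0.04, 0], [0, 0, 0.02], 0],
    [[-0.036, -0.047, 0], [0, 0, 0], 0],
    [[0, 0, 0], [0, 0, 0], 0],
    [[0, 0, -0.04], [0, 0, 0], 0],
    [[0, 0, -0.04], [0, 0, 0], 0],
    [[0, 0, 0], [0, 0, 0], 0],
    [[0, 0, 0], [0, 0, 0], 0]
  ]
}}

```text
clock: 4.2
position: [0.4919, 0.0503, 0.1184]
ee_rot: [-2.118, -2.318, 0.003]
force: [0.1, -0.2, -0.4]
width: 0.271
```

```bash
python3 - <<'E'
from h import *
im,p=snap('wrist','w2.png'); im2,p2=snap('side','s2.png')
cv2.imwrite('pics/w2b.png',np.vstack([cv2.resize(im,(400,300)),cv2.resize(im2[140:350,190:470],(400,300))]))
E
```

```text
(no output)
```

View pics/w2b.png

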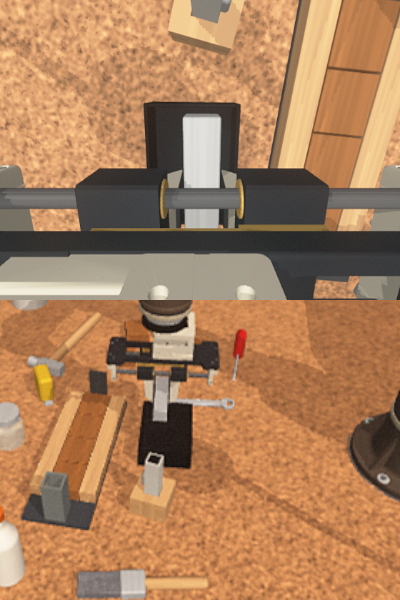

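```bash
python3 - <<'E'
from h import *
p=np.load('pics/w2.png.npy',allow_pickle=True).item()
for z,L in((.045,[(145,104),(240,103)]),(.132,[(184,115),(219,115)])):
  for u in L: print(ray(p,np.array(u)*1.4,z).round(4))
s=arm.observe();print(s['position'])
E
```

```text
[0.4291 0.1005 0.045 ]
[0.5255 0.1101 0.045 ]
[0.4758 0.1013 0.132 ]
[0.4983 0.1034 0.132 ]
[0.49365809 0.05064782 0.12009186]
```

>>> {"fn": "send_rows", "kwargs": {
  "deltas": [
    [[-0.008, -0.015, -0.02], [0, 0, 0], 0],
    [[0, 0, -0.03], [0, 0, 0], 0],
    [[0, 0, -0.03], [0, 0, 0], 0],
    [[0, 0, -0.015], [0, 0, 0], 0],
    [[0, 0, 0], [0, 0, 0], 0],
    [[0, 0, 0], [0, 0, 0], 0.045],
    [[0, 0, 0], [0, 0, 0], 0.045],
    [[0, 0, 0], [0, 0, 0], 0.045],
    [[0, 0, 0.04], [0, 0, 0], 0.045],
    [[0, 0, 0.04], [0, 0, 0], 0.045]
  ]
}}

```text
clock: 5.3
position: [0.484, 0.0352, 0.1048]
ee_rot: [-2.119, -2.318, 0.002]
force: [1.1, -0.1, 0.2]
width: 0.49
```

>>> {"fn": "send_rows", "kwargs": {
  "deltas": [
    [[0, 0, 0.045], [0, 0, -0.03], 0.045],
    [[0.01, 0.02, 0.045], [0, 0, -0.03], 0.06],
    [[0.025, 0.03, 0.045], [0, 0, -0.03], 0.06],
    [[0.025, 0.03, 0], [0, 0, 0], 0.06],
    [[0.015, 0.03, 0], [0, 0, 0], 0.06],
    [[0, 0, 0], [0, 0, 0], 0.06],
    [[0, 0, 0], [0, 0, 0], 0.06],
    [[0, 0, 0], [0, 0, 0], 0.06],
    [[0, 0, 0], [0, 0, 0], 0.06],
    [[0, 0, 0], [0, 0, 0], 0.06]
  ]
}}

```text
clock: 6.3
position: [0.5554, 0.1394, 0.2315]
ee_rot: [2.223, 2.22, 0.0]
force: [-0.3, 0.2, 0.2]
width: 0.651
```

```bash
python3 - <<'E'
from h import *
im,p=snap('wrist','w3.png'); cv2.imwrite('pics/w3b.png',cv2.resize(im[0:300,80:480],(800,600),interpolation=cv2.INTER_CUBIC))
s=arm.observe();print(s['position'],s['ee_rot'])
E
```

```text
[0.5554232  0.1395328  0.23149081] [2.22261155e+00 2.21987629e+00 7.61178025e-05]
```

View pics/w3b.png

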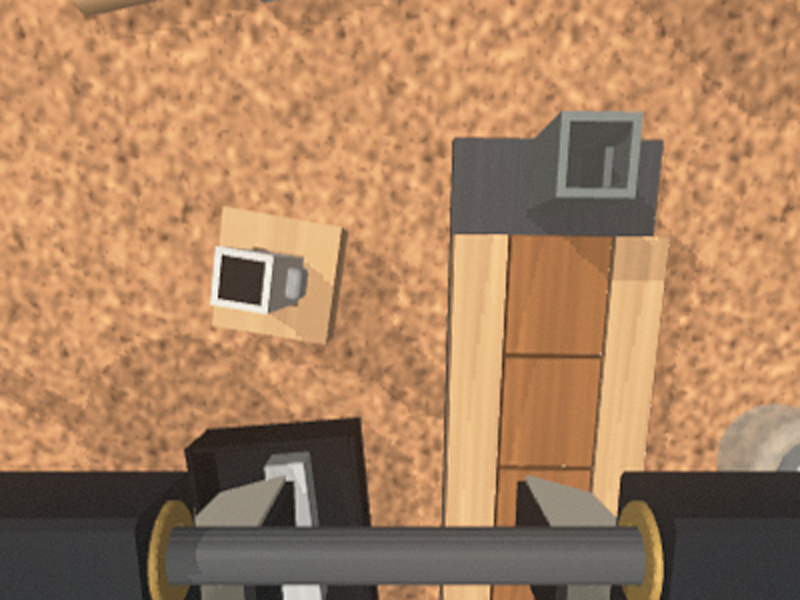

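```bash
python3 - <<'E'
from h import *
p=np.load('pics/w3.png.npy',allow_pickle=True).item()
S=[('stop',.113,[(216,248),(273,254),(267,313),(211,306)]),('hold',.04,[(223,208),(346,228),(325,344),(212,327)]),
('pocket',.09,[(561,112),(643,112),(638,198),(557,197)]),('bore',.09,[(570,121),(634,121),(629,189),(567,188)]),('course',.033,[(508,237),(613,237),(505,354),(601,356),(501,465),(594,468)]),('bear',.033,[(452,235),(668,237)]),('button',.072,[(297,283)])]
for n,z,pts in S:
    P=np.array([ray(p,(80+u[0]/2,u[1]/2),z)[:2] for u in pts]); print(n,P.round(4).tolist(),'mean',P.mean(0).round(4))
    if len(P)==4:
        e=[P[1]-P[0],P[2]-P[1],P[3]-P[2],P[0]-P[3]]; print([round(float(np.hypot(*q)),4) for q in e],[round(float(np.degrees(np.arctan2(q[1],q[0]))),1) for q in e])
E
```

```text
stop [[0.4747, 0.2114], [0.499, 0.2088], [0.495, 0.1838], [0.4707, 0.1869]] mean [0.4848 0.1977]
[0.0244, 0.0253, 0.0245, 0.0248] [-5.9, -99.1, 172.8, 80.6]
hold [[0.4587, 0.2337], [0.5241, 0.2234], [0.5107, 0.1611], [0.4479, 0.1707]] mean [0.4854 0.1972]
[0.0662, 0.0637, 0.0635, 0.0639] [-9.0, -102.1, 171.3, 80.3]
pocket [[0.6246, 0.2695], [0.6608, 0.2694], [0.6619, 0.2335], [0.6249, 0.234]] mean [0.6431 0.2516]
[0.0362, 0.0359, 0.0369, 0.0354] [-0.1, -88.3, 179.2, 90.5]
bore [[0.6288, 0.2658], [0.6572, 0.2658], [0.6574, 0.2374], [0.6293, 0.2379]] mean [0.6432 0.2517]
[0.0283, 0.0284, 0.0282, 0.0279] [-0.1, -89.5, 179.0, 90.9]
course [[0.6125, 0.2189], [0.6703, 0.2188], [0.6133, 0.1542], [0.6687, 0.153], [0.6134, 0.0871], [0.6696, 0.0851]] mean [0.6413 0.1528]
bear [[0.5816, 0.22], [0.7005, 0.2187]] mean [0.6411 0.2194]
button [[0.5018, 0.1955]] mean [0.5018 0.1955]
```

>>> {"fn": "send_rows", "kwargs": {
  "deltas": [
    [[-0.02, 0.015, 0], [0, 0, -0.05], 0.075],
    [[-0.02, 0.015, 0], [0, 0, -0.05], 0.075],
    [[-0.02, 0.015, 0], [0, 0, -0.05], 0.075],
    [[-0.0104, 0.0132, 0], [0, 0, 0], 0.075],
    [[0, 0, -0.02], [0, 0, 0], 0.075],
    [[0, 0, -0.025], [0, 0, 0], 0.075],
    [[0, 0, 0], [0, 0, 0], 0.075],
    [[0, 0, 0], [0, 0, 0], 0.075],
    [[0, 0, 0], [0, 0, 0], 0.075],
    [[0, 0, 0], [0, 0, 0], 0.075]
  ],
  "force": 40
}}

```text
clock: 7.35
position: [0.4859, 0.1987, 0.1874]
ee_rot: [2.382, 2.048, 0.003]
force: [-0.7, 0.2, 0.1]
width: 0.818
```

```bash
python3 - <<'E'
from h import *
s=arm.observe();print(s['position'],s['ee_rot'])
E
```

```text
[0.48586055 0.19873751 0.18742919] [2.38178305 2.04788379 0.00292164]
```

>>> {"fn": "send_rows", "kwargs": {
  "deltas": [
    [[-0.001, -0.001, -0.03], [0, 0, 0], 0.075],
    [[0, 0, -0.03], [0, 0, 0], 0.075],
    [[0, 0, -0.03], [0, 0, 0], 0.075],
    [[0, 0, -0.02], [0, 0, 0], 0.075],
    [[0, 0, -0.013], [0, 0, 0], 0.075],
    [[0, 0, 0], [0, 0, 0], 0.075],
    [[0, 0, 0], [0, 0, 0], 0.02],
    [[0, 0, 0], [0, 0, 0], 0.02],
    [[0, 0, 0], [0, 0, 0], 0.02],
    [[0, 0, 0], [0, 0, 0], 0.02]
  ]
}}

```text
clock: 8.35
position: [0.4846, 0.1978, 0.064]
ee_rot: [2.381, 2.048, 0.002]
force: [0.7, 0.8, 0.3]
width: 0.518
```

>>> {"fn": "send_rows", "kwargs": {
  "deltas": [
    [[0, 0, 0], [0, 0, 0], 0.02],
    [[0, 0, 0], [0, 0, 0], 0.02],
    [[0, 0, 0], [0, 0, 0], 0.02],
    [[0, 0, 0], [0, 0, 0], 0.02],
    [[0, 0, 0], [0, 0, 0], 0.02],
    [[0, 0, 0], [0, 0, 0], 0.02],
    [[0, 0, 0], [0, 0, 0], 0.02],
    [[0, 0, 0], [0, 0, 0], 0.02],
    [[0, 0, 0], [0, 0, 0], 0.02],
    [[0, 0, 0], [0, 0, 0], 0.02]
  ]
}}

```text
clock: 9.35
position: [0.4843, 0.1976, 0.0634]
ee_rot: [2.382, 2.049, 0.0]
force: [1.2, 0.3, 3.5]
width: 0.275
```

>>> {"fn": "send_rows", "kwargs": {
  "deltas": [
    [[0, 0, 0.02], [0, 0, 0], 0.02],
    [[0, 0, 0.03], [0, 0, 0], 0.02],
    [[0, 0, 0.035], [0, 0, 0], 0.02],
    [[0, 0, 0.03], [0, 0, 0], 0.02],
    [[0.03, 0.01, 0], [0, 0, 0.05], 0.02],
    [[0.03, 0.01, 0], [0, 0, 0.05], 0.02],
    [[0.04, 0.014, 0], [0, 0, 0.045], 0.02],
    [[0.04, 0.014, 0], [0, 0, 0], 0.02],
    [[0.0185, 0.006, 0], [0, 0, 0], 0.02],
    [[0, 0, 0], [0, 0, 0], 0.02]
  ]
}}

```text
clock: 10.35
position: [0.644, 0.2519, 0.1764]
ee_rot: [-2.227, -2.215, 0.002]
force: [-0.2, 0.2, -2.4]
width: 0.271
```

```bash
python3 - <<'E'
from h import *
im,p=snap('scene','sc4.png'); im2,p2=snap('side','sd4.png')
def crop(im,p):
    c=proj(p,[.643,.2517,.12])[0].astype(int); x=max(c[0]-50,0);y=max(c[1]-60,0); print(x,y,proj(p,[[.643,.2517,.09]])); return cv2.resize(im[y:y+120,x:x+100],(400,480),interpolation=cv2.INTER_CUBIC)
cv2.imwrite('pics/c4.png',np.hstack([crop(im,p),crop(im2,p2)]))
s=arm.observe();print(s['position'],s['ee_rot'],s['force'])
E
```

```text
335 149 [[383.48478582 216.58679196]]
175 196 [[226.26791521 265.5963579 ]]
[0.64167738 0.25123496 0.17684386] [-2.2262771  -2.21501785  0.00411394] [-0.37491964 -0.92559936 -2.04437566]
```

View pics/c4.png

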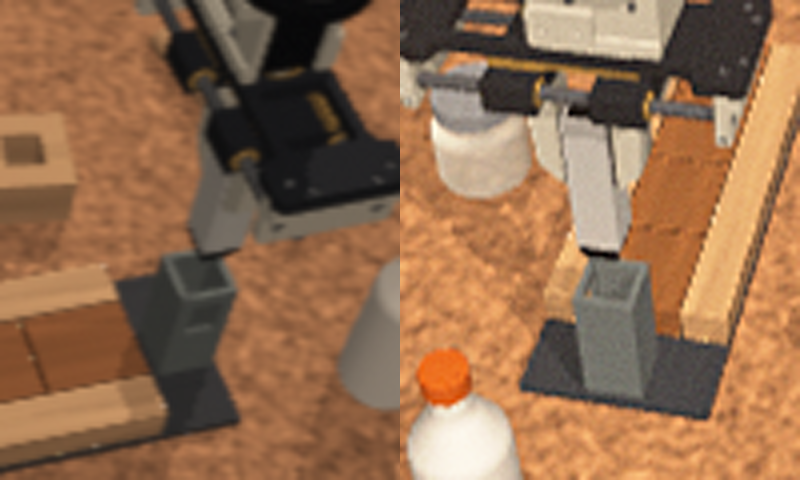

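>>> {"fn": "send_rows", "kwargs": {
  "deltas": [
    [[0.001, 0.0005, -0.01], [0, 0, 0], 0.02],
    [[0, 0, -0.01], [0, 0, 0], 0.02],
    [[0, 0, -0.008], [0, 0, 0], 0.02],
    [[0, 0, -0.005], [0, 0, 0], 0.02],
    [[0, 0, -0.003], [0, 0, 0], 0.02],
    [[0, 0, -0.002], [0, 0, 0], 0.02],
    [[0, 0, -0.002], [0, 0, 0], 0.02],
    [[0, 0, 0], [0, 0, 0], 0.02],
    [[0, 0, 0], [0, 0, 0], 0.02],
    [[0, 0, 0], [0, 0, 0], 0.02]
  ]
}}

```text
clock: 11.45
position: [0.6438, 0.2521, 0.1385]
ee_rot: [2.227, 2.216, 0.001]
force: [-0.2, 0.6, -1.3]
width: 0.27
```

```bash
python3 - <<'E'
from h import *
s=arm.observe();print(s['position'],s['ee_rot'],s['force'],s['ft_torque'])
E
```

```text
[0.64376874 0.25211525 0.13852703] [2.22704032e+00 2.21563329e+00 6.33941528e-04] [-0.22598127  0.62082843 -1.34345659] [-0.02190807 -0.00475076 -0.04198151]
```

>>> {"fn": "send_rows", "kwargs": {
  "deltas": [
    [[-0.0005, -0.0004, -0.004], [0, 0, 0], 0.02],
    [[0, 0, -0.004], [0, 0, 0], 0.02],
    [[0, 0, -0.004], [0, 0, 0], 0.02],
    [[0, 0, -0.004], [0, 0, 0], 0.02],
    [[0, 0, -0.004], [0, 0, 0], 0.02],
    [[0, 0, -0.004], [0, 0, 0], 0.02],
    [[0, 0, -0.003], [0, 0, 0], 0.02],
    [[0, 0, 0], [0, 0, 0], 0.02],
    [[0, 0, 0], [0, 0, 0], 0.02],
    [[0, 0, 0], [0, 0, 0], 0.02]
  ]
}}

```text
clock: 12.45
position: [0.6433, 0.2517, 0.1115]
ee_rot: [2.227, 2.216, 0.001]
force: [-0.4, -0.3, -0.8]
width: 0.27
```

>>> {"fn": "send_rows", "kwargs": {
  "deltas": [
    [[0, 0, -0.003], [0, 0, 0], 0.02],
    [[0, 0, -0.003], [0, 0, 0], 0.02],
    [[0, 0, -0.003], [0, 0, 0], 0.02],
    [[0, 0, -0.003], [0, 0, 0], 0.02],
    [[0, 0, -0.003], [0, 0, 0], 0.02],
    [[0, 0, -0.002], [0, 0, 0], 0.02],
    [[0, 0, -0.002], [0, 0, 0], 0.02],
    [[0, 0, 0], [0, 0, 0], 0.02],
    [[0, 0, 0], [0, 0, 0], 0.02],
    [[0, 0, 0], [0, 0, 0], 0.02]
  ]
}}

```text
clock: 13.45
position: [0.6432, 0.2517, 0.0924]
ee_rot: [2.227, 2.216, 0.0]
force: [0.1, 0.0, -2.2]
width: 0.275
```

>>> {"fn": "send_rows", "kwargs": {
  "deltas": [
    [[0, 0, 0], [0, 0, 0], 0.05],
    [[0, 0, 0], [0, 0, 0], 0.06],
    [[0, 0, 0], [0, 0, 0], 0.06],
    [[0, 0, 0.02], [0, 0, 0], 0.06],
    [[0, 0, 0.03], [0, 0, 0], 0.06],
    [[0, 0, 0.03], [0, 0, 0], 0.06],
    [[0, 0, 0], [0, 0, 0], 0],
    [[0, 0, 0], [0, 0, 0], 0],
    [[0, 0, 0], [0, 0, 0], 0],
    [[0, 0, 0], [0, 0, 0], 0]
  ]
}}

```text
clock: 14.45
position: [0.6425, 0.2513, 0.171]
ee_rot: [-2.227, -2.215, 0.003]
force: [0.8, -0.1, 0.5]
width: 0.356
```

```bash
python3 - <<'E'
from h import *
s=arm.observe();print(s['position'],s['force'],s['width'])
im,p=snap('scene','sc5.png'); im2,p2=snap('side','sd5.png')
def crop(im,p):
    c=proj(p,[.643,.2517,.12])[0].astype(int); x=max(c[0]-50,0);y=max(c[1]-60,0); return cv2.resize(im[y:y+120,x:x+100],(400,480),interpolation=cv2.INTER_CUBIC)
cv2.imwrite('pics/c5.png',np.hstack([crop(im,p),crop(im2,p2)]))
E
```

```text
[0.64251641 0.25133611 0.17097469] [ 0.78641444 -0.07301572  0.48589927] 0.35636571640988546
```

View pics/c5.png

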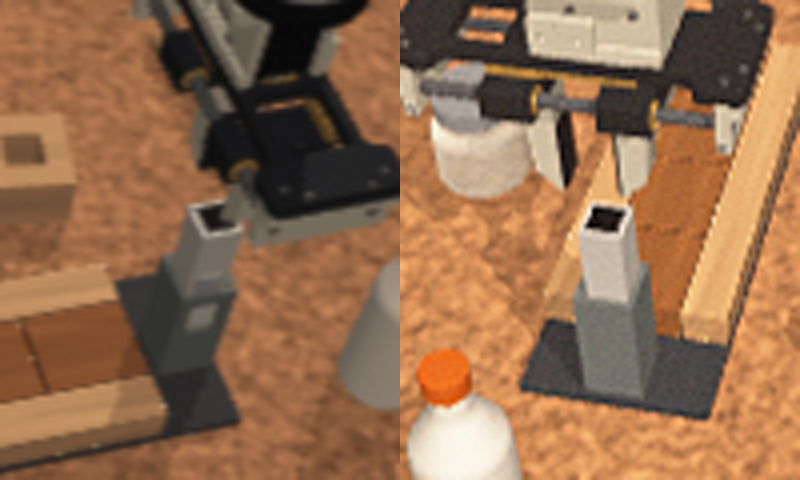

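>>> {"fn": "send_rows", "kwargs": {
  "deltas": [
    [[0.0005, 0, 0], [0, 0, 0], 0.018],
    [[0, 0, 0], [0, 0, 0], 0.018],
    [[0, 0, 0], [0, 0, 0], 0.018],
    [[0, 0, -0.01], [0, 0, 0], 0.018],
    [[0, 0, -0.01], [0, 0, 0], 0.018],
    [[0, 0, -0.006], [0, 0, 0], 0.018],
    [[0, 0, -0.004], [0, 0, 0], 0.018],
    [[0, 0, -0.004], [0, 0, 0], 0.018],
    [[0, 0, -0.004], [0, 0, 0], 0.018],
    [[0, 0, -0.004], [0, 0, 0], 0.018]
  ]
}}

```text
clock: 15.55
position: [0.6436, 0.2518, 0.1302]
ee_rot: [-2.227, -2.216, -0.0]
force: [-1.6, -0.5, 1.5]
width: 0.196
```

>>> {"fn": "send_rows", "kwargs": {
  "deltas": [
    [[0, 0, -0.004], [0, 0, 0], 0.018],
    [[0, 0, -0.004], [0, 0, 0], 0.018],
    [[0, 0, -0.003], [0, 0, 0], 0.018],
    [[0, 0, -0.002], [0, 0, 0], 0.018],
    [[0, 0, -0.001], [0, 0, 0], 0.018],
    [[0, 0, -0.001], [0, 0, 0], 0.018],
    [[0, 0, -0.001], [0, 0, 0], 0.018],
    [[0, 0, 0], [0, 0, 0], 0.018],
    [[0, 0, 0], [0, 0, 0], 0.018],
    [[0, 0, 0], [0, 0, 0], 0.018]
  ]
}}

```text
clock: 16.55
position: [0.645, 0.2522, 0.1164]
ee_rot: [2.226, 2.215, 0.005]
force: [-0.8, -0.7, 12.0]
width: 0.198
```

>>> {"fn": "send_rows", "kwargs": {
  "deltas": [
    [[0, 0, -0.002], [0, 0, 0], 0.018],
    [[0, 0, -0.001], [0, 0, 0], 0.018],
    [[0, 0, 0], [0, 0, 0], 0.018],
    [[0, 0, 0.01], [0, 0, 0], 0.018],
    [[0, 0, 0.03], [0, 0, 0], 0.018],
    [[0, 0, 0.04], [0, 0, 0], 0.03],
    [[-0.03, 0, 0.04], [0, 0, 0], 0.05],
    [[-0.03, 0, 0.04], [0, 0, 0], 0.08],
    [[0, 0, 0], [0, 0, 0], 0.08],
    [[0, 0, 0], [0, 0, 0], 0.08]
  ]
}}

```text
clock: 17.55
position: [0.5837, 0.252, 0.2728]
ee_rot: [2.226, 2.216, 0.004]
force: [0.2, -0.2, -0.8]
width: 0.579
```

```bash
python3 - <<'E'
from h import *
s=arm.observe();print(s['position'],s['force'],s['ee_rot'])
im,p=snap('scene','sc6.png'); im2,p2=snap('side','sd6.png')
def crop(im,p):
    c=proj(p,[.643,.2517,.12])[0].astype(int); x=max(c[0]-50,0);y=max(c[1]-60,0); return cv2.resize(im[y:y+120,x:x+100],(400,480),interpolation=cv2.INTER_CUBIC)
cv2.imwrite('pics/c6.png',np.hstack([crop(im,p),cv2.resize(im[140:320,100:240],(400,480))]))
E
```

```text
[0.58367006 0.25202463 0.27283501] [ 0.20945383 -0.22456692 -0.80159485] [2.2256369  2.21585981 0.00411856]
```

View pics/c6.png

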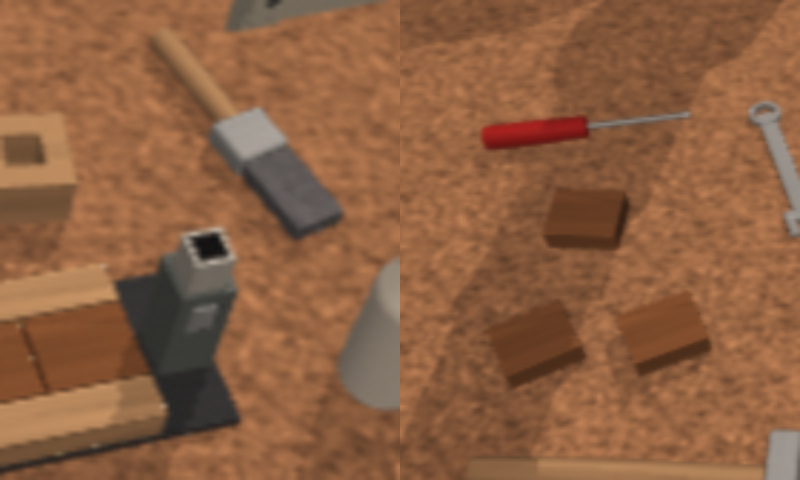

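>>> {"fn": "send_rows", "kwargs": {
  "deltas": [
    [[0, -0.05, 0.01], [0, 0, 0], 0.08],
    [[0, -0.05, 0.01], [0, 0, 0], 0.08],
    [[0, -0.05, 0.01], [0, 0, 0], 0.08],
    [[0, -0.05, 0.01], [0, 0, 0], 0.08],
    [[0, -0.05, 0.01], [0, 0, 0], 0.08],
    [[0, -0.05, 0], [0, 0, 0], 0.08],
    [[0, -0.05, 0], [0, 0, 0], 0.08],
    [[-0.01, -0.05, 0], [0, 0, 0], 0.08],
    [[-0.01, -0.05, 0], [0, 0, 0], 0.08],
    [[0, -0.05, 0], [0, 0, 0], 0.08]
  ]
}}

```text
clock: 18.65
position: [0.5625, -0.2442, 0.3188]
ee_rot: [-2.227, -2.213, 0.003]
force: [0.7, 0.7, -0.2]
width: 0.872
```

>>> {"fn": "send_rows", "kwargs": {
  "deltas": [
    [[0, -0.04, 0], [0, 0, 0], 0.08],
    [[0, -0.04, 0], [0, 0, 0], 0.08],
    [[0, 0, 0], [0, 0, 0], 0.08],
    [[0, 0, 0], [0, 0, 0], 0.08],
    [[0, 0, 0], [0, 0, 0], 0.08],
    [[0, 0, 0], [0, 0, 0], 0.08],
    [[0, 0, 0], [0, 0, 0], 0.08],
    [[0, 0, 0], [0, 0, 0], 0.08],
    [[0, 0, 0], [0, 0, 0], 0.08],
    [[0, 0, 0], [0, 0, 0], 0.08]
  ]
}}

```text
clock: 19.65
position: [0.5641, -0.3214, 0.3205]
ee_rot: [2.227, 2.216, 0.0]
force: [-0.4, -0.2, 0.0]
width: 0.868
```

```bash
python3 - <<'E'
from h import *
s=arm.observe();print(s['position'],s['force'],s['ee_rot'])
ps=camera_params('scene');pd=camera_params('side')
print(ray(ps,np.array((795,395))*.7,.025),ray(pd,np.array((30,595))*.7,.025))
im,p=snap('wrist','w7.png'); cv2.imwrite('pics/w7b.png',cv2.resize(im[0:260,110:456],(800,600),interpolation=cv2.INTER_CUBIC))
E
```

```text
[ 0.5640618  -0.32136944  0.32046163] [-0.4367678  -0.15404839  0.00520018] [2.22665181e+00 2.21589805e+00 1.75584887e-04]
[0.86365124 0.61459301 0.025     ] [0.93359347 0.62005435 0.025     ]
```

View pics/w7b.png

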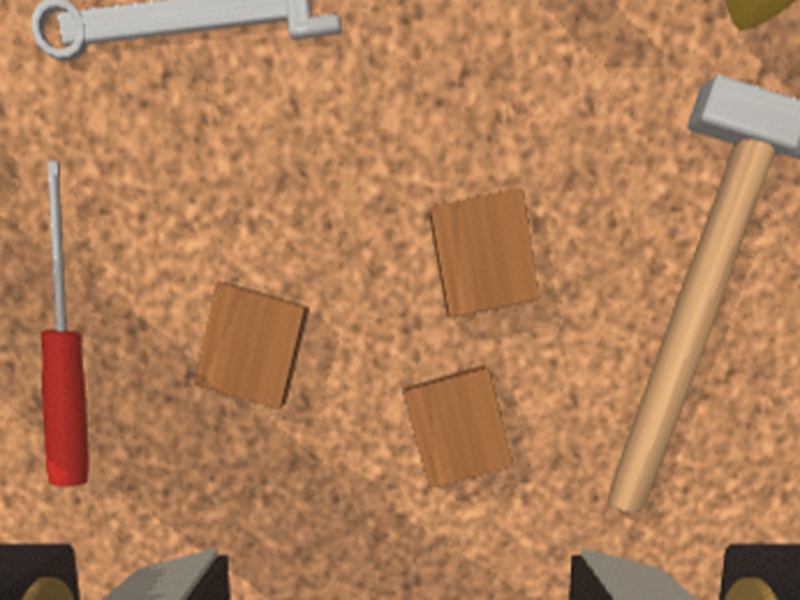

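```bash
python3 - <<'E'
from h import *
p=np.load('pics/w7.png.npy',allow_pickle=True).item()
k=.4325
for n,pts in (('A',[(217,283),(307,306),(282,408),(196,382)]),('B',[(404,390),(489,368),(511,467),(431,488)]),('C',[(431,207),(521,190),(538,298),(450,317)])):
    P=np.array([ray(p,(110+u[0]*k,u[1]*k*260/259.5),.025)[:2] for u in pts]); e=[P[1]-P[0],P[2]-P[3],P[0]-P[3],P[1]-P[2]]
    print(n,P.mean(0).round(4),[round(float(np.hypot(*q)),4) for q in e],[round(float(np.degrees(np.arctan2(q[1],q[0]))),1) for q in e])
E
```

```text
A [ 0.4727 -0.2804] [0.0559, 0.0558, 0.0623, 0.0653] [-14.3, -17.4, 73.9, 73.9]
B [ 0.6027 -0.3335] [0.0548, 0.0535, 0.0662, 0.0656] [14.2, 14.9, 105.2, 104.0]
C [ 0.6168 -0.2268] [0.0538, 0.0547, 0.0647, 0.063] [9.8, 11.6, 100.7, 101.6]
```

>>> {"fn": "send_rows", "kwargs": {
  "deltas": [
    [[0.018, 0.032, -0.03], [0, 0, 0.065], 0.085],
    [[0.018, 0.032, -0.03], [0, 0, 0.065], 0.085],
    [[0.017, 0.0306, -0.03], [0, 0, 0.065], 0.085],
    [[0, 0, -0.045], [0, 0, 0], 0.085],
    [[0, 0, -0.045], [0, 0, 0], 0.085],
    [[0, 0, -0.045], [0, 0, 0], 0.085],
    [[0, 0, -0.04], [0, 0, 0], 0.085],
    [[0, 0, 0], [0, 0, 0], 0.085],
    [[0, 0, 0], [0, 0, 0], 0.085],
    [[0, 0, 0], [0, 0, 0], 0.085]
  ],
  "force": 25
}}

```text
clock: 20.7
position: [0.6188, -0.2276, 0.058]
ee_rot: [1.999, 2.419, 0.002]
force: [-0.0, 0.7, 0.3]
width: 0.925
```

>>> {"fn": "send_rows", "kwargs": {
  "deltas": [
    [[-0.002, 0.001, -0.03], [0, 0, 0], 0.085],
    [[0, 0, -0.015], [0, 0, 0], 0.085],
    [[0, 0, -0.006], [0, 0, 0], 0.085],
    [[0, 0, 0], [0, 0, 0], 0.085],
    [[0, 0, 0], [0, 0, 0], 0.03],
    [[0, 0, 0], [0, 0, 0], 0.03],
    [[0, 0, 0], [0, 0, 0], 0.03],
    [[0, 0, 0], [0, 0, 0], 0.03],
    [[0, 0, 0], [0, 0, 0], 0.03],
    [[0, 0, 0], [0, 0, 0], 0.03]
  ]
}}

```text
clock: 21.7
position: [0.6154, -0.226, 0.0048]
ee_rot: [2.0, 2.422, 0.001]
force: [-0.0, 0.3, 4.6]
width: 0.61
```

>>> {"fn": "send_rows", "kwargs": {
  "deltas": [
    [[0, 0, 0.02], [0, 0, 0], 0.03],
    [[0, 0, 0.04], [0, 0, 0], 0.03],
    [[0, 0, 0.04], [0, 0, 0], 0.03],
    [[0.003, 0.04, 0.035], [0, 0, -0.05], 0.03],
    [[0.003, 0.04, 0], [0, 0, -0.05], 0.03],
    [[0.003, 0.04, 0], [0, 0, -0.05], 0.03],
    [[0.003, 0.04, 0], [0, 0, -0.05], 0.03],
    [[0.003, 0.04, 0], [0, 0, 0], 0.03],
    [[0.003, 0.04, 0], [0, 0, 0], 0.03],
    [[0.003, 0.04, 0], [0, 0, 0], 0.03]
  ]
}}

```text
clock: 22.7
position: [0.6355, 0.0532, 0.137]
ee_rot: [-2.232, -2.21, 0.001]
force: [0.6, -0.1, -0.5]
width: 0.61
```

>>> {"fn": "send_rows", "kwargs": {
  "deltas": [
    [[0.002, 0.04, 0], [0, 0, 0], 0.03],
    [[0.002, 0.04, 0], [0, 0, 0], 0.03],
    [[0, 0.024, 0], [0, 0, 0], 0.03],
    [[0, 0, -0.02], [0, 0, 0], 0.03],
    [[0, 0, -0.03], [0, 0, 0], 0.03],
    [[0, 0, 0], [0, 0, 0], 0.03],
    [[0, 0, 0], [0, 0, 0], 0.03],
    [[0, 0, 0], [0, 0, 0], 0.03],
    [[0, 0, 0], [0, 0, 0], 0.03],
    [[0, 0, 0], [0, 0, 0], 0.03]
  ]
}}

```text
clock: 23.7
position: [0.6405, 0.1556, 0.0883]
ee_rot: [2.232, 2.209, 0.003]
force: [-0.8, -0.4, -0.7]
width: 0.607
```

>>> {"fn": "send_rows", "kwargs": {
  "deltas": [
    [[0.001, 0.002, -0.025], [0, 0, 0], 0.03],
    [[0, 0, -0.015], [0, 0, 0], 0.03],
    [[0, 0, -0.006], [0, 0, 0], 0.03],
    [[0, 0, -0.003], [0, 0, 0], 0.03],
    [[0, 0, 0], [0, 0, 0], 0.03],
    [[0, 0, 0], [0, 0, 0], 0.075],
    [[0, 0, 0], [0, 0, 0], 0.075],
    [[0, 0, 0], [0, 0, 0], 0.075],
    [[0, 0, 0.04], [0, 0, 0], 0.075],
    [[0, 0, 0.04], [0, 0, 0], 0.075]
  ]
}}

```text
clock: 24.7
position: [0.6399, 0.1574, 0.1182]
ee_rot: [-2.232, -2.209, 0.004]
force: [1.7, 0.2, 0.1]
width: 0.819
```

>>> {"fn": "send_rows", "kwargs": {
  "deltas": [
    [[0, -0.02, 0.04], [0, 0, 0], 0.085],
    [[-0.008, -0.05, 0.04], [0, 0, 0], 0.085],
    [[-0.008, -0.05, 0.04], [0, 0, 0], 0.085],
    [[-0.008, -0.05, 0.04], [0, 0, 0], 0.085],
    [[-0.008, -0.05, 0.04], [0, 0, 0], 0.085],
    [[-0.008, -0.05, 0], [0, 0, 0], 0.085],
    [[-0.008, -0.05, 0], [0, 0, 0], 0.085],
    [[-0.008, -0.05, 0], [0, 0, 0], 0.085],
    [[-0.01, -0.05, 0], [0, 0, 0], 0.085],
    [[-0.01, -0.05, 0], [0, 0, 0], 0.085]
  ]
}}

```text
clock: 25.7
position: [0.5721, -0.2654, 0.2826]
ee_rot: [2.232, 2.21, 0.001]
force: [0.7, -0.1, 0.0]
width: 0.926
```

>>> {"fn": "send_rows", "kwargs": {
  "deltas": [
    [[0, -0.01, 0], [0, 0, 0], 0.085],
    [[0, 0, 0], [0, 0, 0], 0.085],
    [[0, 0, 0], [0, 0, 0], 0.085],
    [[0, 0, 0], [0, 0, 0], 0.085],
    [[0, 0, 0], [0, 0, 0], 0.085],
    [[0, 0, 0], [0, 0, 0], 0.085],
    [[0, 0, 0], [0, 0, 0], 0.085],
    [[0, 0, 0], [0, 0, 0], 0.085],
    [[0, 0, 0], [0, 0, 0], 0.085],
    [[0, 0, 0], [0, 0, 0], 0.085]
  ]
}}

```text
clock: 26.7
position: [0.5727, -0.2736, 0.2821]
ee_rot: [2.233, 2.21, 0.0]
force: [0.2, -0.3, -0.4]
width: 0.922
```

```bash
cat > det.py <<'E'
from h import *
def det(im,p,z=.025):
    g=cv2.GaussianBlur(im,(5,5),0); h=cv2.cvtColor(g,cv2.COLOR_BGR2HSV).astype(int)
    # smooth region of block tone: low local variance + darker than bench
    gr=cv2.cvtColor(im,cv2.COLOR_BGR2GRAY).astype(np.float32); m=cv2.blur(gr,(7,7)); v=np.sqrt(np.maximum(cv2.blur(gr*gr,(7,7))-m*m,0))
    M=((v<6)&(h[...,1]>100)&(h[...,0]>5)&(h[...,0]<15)&(h[...,2]>90)).astype(np.uint8)*255
    M=cv2.morphologyEx(M,cv2.MORPH_OPEN,np.ones((7,7))); M=cv2.dilate(M,np.ones((7,7)))
    for c in cv2.findContours(M,cv2.RETR_EXTERNAL,cv2.CHAIN_APPROX_NONE)[0]:
        if cv2.contourArea(c)<500: continue
        P=np.array([ray(p,q[0],z)[:2] for q in c],np.float32); (cx,cy),(w,l),a=cv2.minAreaRect(P*1000)
        if w>l: w,l,a=l,w,a+90
        a=(a+90)%180-90
        if 30<w<90 and l<110: print((round(cx/1000,4),round(cy/1000,4)),'w %.0f l %.0f yaw %.1f'%(w,l,a))
E
python3 - <<'E'
from det import *
p=np.load('pics/w7.png.npy',allow_pickle=True).item(); im=cv2.imread('pics/w7.png'); 
h=cv2.cvtColor(im,cv2.COLOR_BGR2HSV); print(h[145,218],h[110,320],h[185,308],h[80,160]); det(im,p)
s=arm.observe();print(s['position'],s['ee_rot'])
im,p=snap('wrist','w8.png'); det(im,p)
E
```

```text
[ 13 149 157] [ 13 150 161] [ 13 147 160] [ 13 127 207]
(0.6035, -0.3335) w 61 l 68 yaw 12.2
(0.472, -0.2815) w 57 l 69 yaw -4.1
(0.6172, -0.2265) w 57 l 69 yaw 11.2
[ 0.57273482 -0.27355483  0.28214615] [2.23269710e+00 2.21005727e+00 2.08497508e-05]
(0.6025, -0.334) w 60 l 69 yaw 12.3
(0.4711, -0.2793) w 56 l 64 yaw -14.2
```

>>> {"fn": "send_rows", "kwargs": {
  "deltas": [
    [[0.015, -0.03, -0.03], [0, 0, 0.085], 0.085],
    [[0.015, -0.03, -0.03], [0, 0, 0.085], 0.085],
    [[0, 0, -0.04], [0, 0, 0.085], 0.085],
    [[0, 0, -0.04], [0, 0, 0], 0.085],
    [[0, 0, -0.04], [0, 0, 0], 0.085],
    [[0, 0, -0.04], [0, 0, 0], 0.085],
    [[0, 0, 0], [0, 0, 0], 0.085],
    [[0, 0, 0], [0, 0, 0], 0.085],
    [[0, 0, 0], [0, 0, 0], 0.085],
    [[0, 0, 0], [0, 0, 0], 0.085]
  ]
}}

```text
clock: 27.75
position: [0.6043, -0.3343, 0.0649]
ee_rot: [1.931, 2.473, 0.001]
force: [-0.0, 0.2, 0.4]
width: 0.926
```

>>> {"fn": "send_rows", "kwargs": {
  "deltas": [
    [[-0.0015, 0.001, -0.03], [0, 0, 0], 0.085],
    [[0, 0, -0.02], [0, 0, 0], 0.085],
    [[0, 0, -0.009], [0, 0, 0], 0.085],
    [[0, 0, 0], [0, 0, 0], 0.085],
    [[0, 0, 0], [0, 0, 0], 0.03],
    [[0, 0, 0], [0, 0, 0], 0.03],
    [[0, 0, 0], [0, 0, 0], 0.03],
    [[0, 0, 0], [0, 0, 0], 0.03],
    [[0, 0, 0], [0, 0, 0], 0.03],
    [[0, 0, 0], [0, 0, 0], 0.03]
  ]
}}

```text
clock: 28.75
position: [0.6016, -0.3327, 0.0038]
ee_rot: [1.933, 2.476, 0.0]
force: [-1.0, -0.1, 5.9]
width: 0.607
```

>>> {"fn": "send_rows", "kwargs": {
  "deltas": [
    [[0, 0, 0.02], [0, 0, 0], 0.03],
    [[0, 0, 0.04], [0, 0, 0], 0.03],
    [[0, 0, 0.04], [0, 0, 0], 0.03],
    [[0.005, 0.042, 0.035], [0, 0, -0.05], 0.03],
    [[0.005, 0.042, 0], [0, 0, -0.05], 0.03],
    [[0.005, 0.042, 0], [0, 0, -0.05], 0.03],
    [[0.005, 0.042, 0], [0, 0, -0.05], 0.03],
    [[0.005, 0.042, 0], [0, 0, -0.05], 0.03],
    [[0.005, 0.042, 0], [0, 0, 0], 0.03],
    [[0.005, 0.042, 0], [0, 0, 0], 0.03]
  ]
}}

```text
clock: 29.75
position: [0.6355, -0.0405, 0.1349]
ee_rot: [-2.227, -2.216, 0.001]
force: [1.8, -0.1, -1.4]
width: 0.61
```

>>> {"fn": "send_rows", "kwargs": {
  "deltas": [
    [[0.004, 0.042, 0], [0, 0, 0], 0.03],
    [[0.001, 0.042, 0], [0, 0, 0], 0.03],
    [[0, 0.038, 0], [0, 0, 0], 0.03],
    [[0, 0, 0], [0, 0, 0], 0.03],
    [[0, 0, -0.02], [0, 0, 0], 0.03],
    [[0, 0, -0.02], [0, 0, 0], 0.03],
    [[0, 0, 0], [0, 0, 0], 0.03],
    [[0, 0, 0], [0, 0, 0], 0.03],
    [[0, 0, 0], [0, 0, 0], 0.03],
    [[0, 0, 0], [0, 0, 0], 0.03]
  ]
}}

```text
clock: 30.75
position: [0.6415, 0.0797, 0.0961]
ee_rot: [2.227, 2.215, 0.002]
force: [-0.4, -0.5, -0.8]
width: 0.606
```

>>> {"fn": "send_rows", "kwargs": {
  "deltas": [
    [[0, 0.006, -0.005], [0, 0, 0], 0.03],
    [[0, 0, -0.025], [0, 0, 0], 0.03],
    [[0, 0, -0.018], [0, 0, 0], 0.03],
    [[0, 0, -0.007], [0, 0, 0], 0.03],
    [[0, 0, -0.003], [0, 0, 0], 0.03],
    [[0, 0, 0], [0, 0, 0], 0.03],
    [[0, 0, 0], [0, 0, 0], 0.075],
    [[0, 0, 0], [0, 0, 0], 0.075],
    [[0, 0, 0], [0, 0, 0], 0.075],
    [[0, 0, 0.04], [0, 0, 0], 0.075]
  ]
}}

```text
clock: 31.75
position: [0.6369, 0.0856, 0.0723]
ee_rot: [-2.223, -2.213, 0.013]
force: [0.1, 0.4, 0.8]
width: 0.815
```

>>> {"fn": "send_rows", "kwargs": {
  "deltas": [
    [[0, 0, 0.05], [0, 0, 0], 0.085],
    [[-0.01, -0.045, 0.05], [0, 0, 0], 0.085],
    [[-0.01, -0.045, 0.05], [0, 0, 0], 0.085],
    [[-0.015, -0.045, 0.02], [0, 0, 0], 0.085],
    [[-0.015, -0.045, 0], [0, 0, 0], 0.085],
    [[-0.015, -0.045, 0], [0, 0, 0], 0.085],
    [[-0.015, -0.045, 0], [0, 0, 0], 0.085],
    [[-0.02, -0.045, 0], [0, 0, 0], 0.085],
    [[-0.02, -0.045, 0], [0, 0, 0], 0.085],
    [[0, 0, 0], [0, 0, 0], 0.085]
  ]
}}

```text
clock: 32.75
position: [0.5222, -0.2575, 0.2202]
ee_rot: [2.238, 2.202, -0.006]
force: [-0.7, -0.6, -0.1]
width: 0.927
```

```bash
python3 - <<'E'
from det import *
s=arm.observe();print(s['position'],s['ee_rot'])
im,p=snap('wrist','w9.png'); det(im,p)
E
```

```text
[ 0.52220866 -0.25747504  0.220182  ] [ 2.23818169  2.20207181 -0.00623044]
(0.4711, -0.28) w 57 l 66 yaw -14.8
```

>>> {"fn": "send_rows", "kwargs": {
  "deltas": [
    [[-0.025, -0.011, -0.02], [0, 0, -0.08], 0.085],
    [[-0.025, -0.0115, -0.02], [0, 0, -0.08], 0.085],
    [[0, 0, -0.04], [0, 0, -0.085], 0.085],
    [[0, 0, -0.04], [0, 0, 0], 0.085],
    [[0, 0, -0.04], [0, 0, 0], 0.085],
    [[0, 0, 0], [0, 0, 0], 0.085],
    [[0, 0, 0], [0, 0, 0], 0.085],
    [[0, 0, 0], [0, 0, 0], 0.085],
    [[0, 0, 0], [0, 0, 0], 0.085],
    [[0, 0, 0], [0, 0, 0], 0.085]
  ]
}}

```text
clock: 33.8
position: [0.4775, -0.272, 0.0615]
ee_rot: [2.479, 1.926, 0.002]
force: [0.4, -0.2, -0.0]
width: 0.924
```

>>> {"fn": "send_rows", "kwargs": {
  "deltas": [
    [[-0.005, -0.008, -0.02], [0, 0, 0], 0.085],
    [[0, 0, -0.02], [0, 0, 0], 0.085],
    [[0, 0, -0.015], [0, 0, 0], 0.085],
    [[0, 0, 0], [0, 0, 0], 0.085],
    [[0, 0, 0], [0, 0, 0], 0.03],
    [[0, 0, 0], [0, 0, 0], 0.03],
    [[0, 0, 0], [0, 0, 0], 0.03],
    [[0, 0, 0], [0, 0, 0], 0.03],
    [[0, 0, 0], [0, 0, 0], 0.03],
    [[0, 0, 0], [0, 0, 0], 0.03]
  ]
}}

```text
clock: 34.8
position: [0.4718, -0.2798, 0.0056]
ee_rot: [2.481, 1.927, 0.001]
force: [-2.3, 1.1, 7.0]
width: 0.609
```

>>> {"fn": "send_rows", "kwargs": {
  "deltas": [
    [[0, 0, 0.02], [0, 0, 0], 0.03],
    [[0, 0, 0.04], [0, 0, 0], 0.03],
    [[0, 0, 0.04], [0, 0, 0], 0.03],
    [[0.02, 0.036, 0.035], [0, 0, 0.05], 0.03],
    [[0.025, 0.037, 0], [0, 0, 0.05], 0.03],
    [[0.025, 0.037, 0], [0, 0, 0.05], 0.03],
    [[0.025, 0.037, 0], [0, 0, 0.05], 0.03],
    [[0.025, 0.037, 0], [0, 0, 0.05], 0.03],
    [[0.025, 0.037, 0], [0, 0, 0], 0.03],
    [[0.025, 0.037, 0], [0, 0, 0], 0.03]
  ]
}}

```text
clock: 35.8
position: [0.6406, -0.0227, 0.1374]
ee_rot: [-2.221, -2.221, 0.0]
force: [1.0, 0.0, 0.1]
width: 0.608
```

>>> {"fn": "send_rows", "kwargs": {
  "deltas": [
    [[0, 0.035, 0], [0, 0, 0], 0.03],
    [[0, 0, 0], [0, 0, 0], 0.03],
    [[0, 0, -0.02], [0, 0, 0], 0.03],
    [[0, 0, -0.02], [0, 0, 0], 0.03],
    [[0, 0, 0], [0, 0, 0], 0.03],
    [[0, 0, 0], [0, 0, 0], 0.03],
    [[0, 0, 0], [0, 0, 0], 0.03],
    [[0, 0, 0], [0, 0, 0], 0.03],
    [[0, 0, 0], [0, 0, 0], 0.03],
    [[0, 0, 0], [0, 0, 0], 0.03]
  ]
}}

```text
clock: 36.8
position: [0.6403, 0.0106, 0.0978]
ee_rot: [2.221, 2.221, 0.001]
force: [0.1, -0.0, 0.2]
width: 0.611
```

>>> {"fn": "send_rows", "kwargs": {
  "deltas": [
    [[0.001, 0.003, -0.005], [0, 0, 0], 0.03],
    [[0, 0, -0.025], [0, 0, 0], 0.03],
    [[0, 0, -0.018], [0, 0, 0], 0.03],
    [[0, 0, -0.007], [0, 0, 0], 0.03],
    [[0, 0, -0.003], [0, 0, 0], 0.03],
    [[0, 0, 0], [0, 0, 0], 0.03],
    [[0, 0, 0], [0, 0, 0], 0.075],
    [[0, 0, 0], [0, 0, 0], 0.075],
    [[0, 0, 0], [0, 0, 0], 0.075],
    [[0, 0, 0.04], [0, 0, 0], 0.075]
  ]
}}

```text
clock: 37.8
position: [0.6376, 0.0137, 0.0754]
ee_rot: [-2.217, -2.218, 0.01]
force: [0.4, 0.3, -0.2]
width: 0.817
```

>>> {"fn": "send_rows", "kwargs": {
  "deltas": [
    [[0, 0, 0.05], [0, 0, 0], 0.075],
    [[0, 0, 0.05], [0, 0, 0], 0.075],
    [[-0.02, -0.015, 0.05], [0, 0, 0], 0.075],
    [[-0.02, -0.015, 0.05], [0, 0, 0], 0.075],
    [[-0.02, -0.015, 0.01], [0, 0, 0], 0.075],
    [[-0.02, -0.015, 0], [0, 0, 0], 0.075],
    [[0, 0, 0], [0, 0, 0], 0.075],
    [[0, 0, 0], [0, 0, 0], 0.075],
    [[0, 0, 0], [0, 0, 0], 0.075],
    [[0, 0, 0], [0, 0, 0], 0.075]
  ]
}}

```text
clock: 38.8
position: [0.5657, -0.0424, 0.2784]
ee_rot: [-2.22, -2.222, 0.0]
force: [0.5, -0.7, 0.3]
width: 0.816
```

```bash
python3 - <<'E'
from det import *
s=arm.observe();print(s['position'],s['force'])
im,p=snap('wrist','w10.png'); det(im,p,.058)
im2,p2=snap('scene','sc10.png')
cv2.imwrite('pics/f10.png',np.hstack([cv2.resize(im[0:300,100:500],(400,300)),cv2.resize(im2[130:310,110:450],(400,300))]))
E
```

```text
[ 0.56571741 -0.04235036  0.2784112 ] [ 0.48098143 -0.69688899  0.34171421]
```

View pics/f10.png

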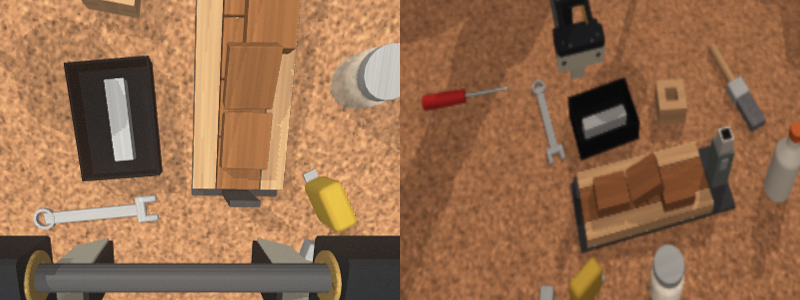

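```bash
python3 - <<'E'
from det import *
im=cv2.imread('pics/w10.png');im2=cv2.imread('pics/sc10.png')
cv2.imwrite('pics/f11.png',np.hstack([cv2.resize(im[0:210,260:420],(400,525),interpolation=cv2.INTER_CUBIC),cv2.resize(im2[195:285,245:345],(400,525),interpolation=cv2.INTER_CUBIC)]))
E
```

```text
(no output)
```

View pics/f11.png

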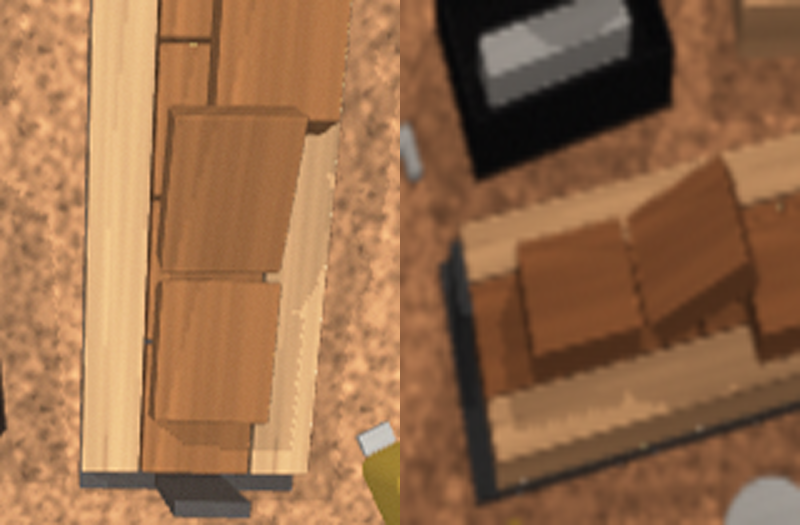

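```bash
python3 - <<'E'
from h import *
p=np.load('pics/w10.png.npy',allow_pickle=True).item()
for n,z,pts in (('C',.058,[(213,105),(338,123),(216,5)]),('A',.058,[(158,279),(280,283),(268,424),(152,418)]),('Blow',.058,[(162,271),(277,273)]),('Bhi',.083,[(170,112),(306,117)]),('joint',.033,[(157,40),(148,341)])):
    print(n,[ray(p,(260+u*.4,v*.4),z)[:2].round(4).tolist() for u,v in pts])
s=arm.observe();print(s['position'],s['ee_rot'])
E
```

```text
C [[0.635, 0.1192], [0.6908, 0.112], [0.6343, 0.1581]]
A [[0.6131, 0.0459], [0.6699, 0.0442], [0.6688, -0.0213], [0.6123, -0.0185]]
Blow [[0.6148, 0.0494], [0.6682, 0.0486]]
Bhi [[0.6127, 0.1102], [0.6691, 0.1084]]
joint [[0.6123, 0.1528], [0.6122, 0.0176]]
[ 0.56556509 -0.0426447   0.27837231] [-2.22038228e+00 -2.22199525e+00  7.37387819e-04]
```

>>> {"fn": "send_rows", "kwargs": {
  "deltas": [
    [[0.01, 0.03, 0], [0, 0, 0], 0.085],
    [[0.015, 0.03, 0], [0, 0, 0], 0.085],
    [[0.015, 0.03, 0], [0, 0, 0], 0.085],
    [[0.015, 0.03, 0], [0, 0, 0], 0.085],
    [[0, 0, 0], [0, 0, 0], 0.085],
    [[0, 0, 0], [0, 0, 0], 0.085],
    [[0, 0, 0], [0, 0, 0], 0.085],
    [[0, 0, 0], [0, 0, 0], 0.085],
    [[0, 0, 0], [0, 0, 0], 0.085],
    [[0, 0, 0], [0, 0, 0], 0.085]
  ]
}}

```text
clock: 39.9
position: [0.6202, 0.0762, 0.279]
ee_rot: [2.222, 2.22, 0.0]
force: [-0.2, -0.2, 0.3]
width: 0.924
```

```bash
python3 - <<'E'
from h import *
s=arm.observe();print(s['position'],s['ee_rot'])
im,p=snap('wrist','w12.png'); cv2.imwrite('pics/w12b.png',cv2.resize(im[40:280,180:420],(600,600),interpolation=cv2.INTER_CUBIC))
E
```

```text
[0.62018117 0.07615617 0.27903937] [2.22243840e+00 2.22011097e+00 3.67464208e-04]
```

View pics/w12b.png

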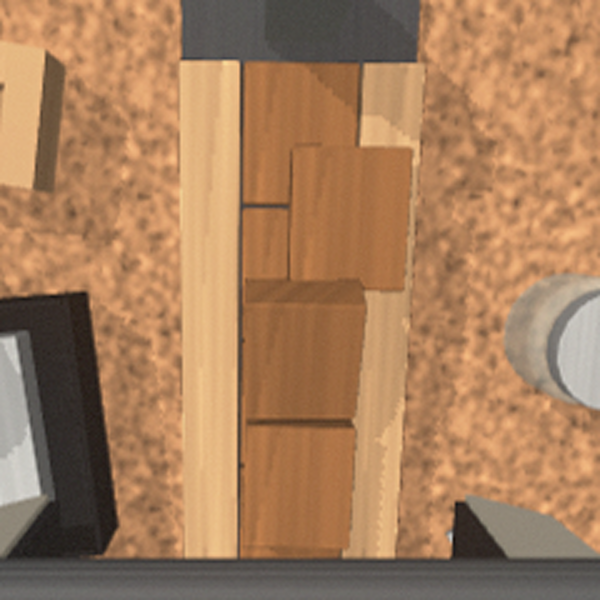

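```bash
python3 - <<'E'
from h import *
p=np.load('pics/w12.png.npy',allow_pickle=True).item()
for n,z,pts in (('C',.058,[(293,146),(412,149),(406,290),(289,281)]),('Blow',.058,[(243,418),(352,420)]),('Bhi top',.083,[(246,301),(362,304)]),('joint',.033,[(243,205)])):
    print(n,[ray(p,(180+u*.4,40+v*.4),z)[:2].round(4).tolist() for u,v in pts])
E
```

```text
C [[0.6376, 0.1789], [0.6925, 0.1775], [0.6927, 0.1133], [0.6363, 0.1177]]
Blow [[0.6138, 0.05], [0.6686, 0.0489]]
Bhi top [[0.6159, 0.1104], [0.6683, 0.1089]]
joint [[0.614, 0.1536]]
```

>>> {"fn": "send_rows", "kwargs": {
  "deltas": [
    [[0.015, 0.026, 0], [0, 0, 0], 0.085],
    [[0.015, 0.026, -0.02], [0, 0, 0], 0.085],
    [[0.015, 0.025, -0.03], [0, 0, 0], 0.085],
    [[0, 0, -0.04], [0, 0, 0], 0.085],
    [[0, 0, -0.04], [0, 0, 0], 0.085],
    [[0, 0, -0.03], [0, 0, 0], 0.085],
    [[0, 0, 0], [0, 0, 0], 0.085],
    [[0, 0, 0], [0, 0, 0], 0.085],
    [[0, 0, 0], [0, 0, 0], 0.085],
    [[0, 0, 0], [0, 0, 0], 0.085]
  ]
}}

```text
clock: 40.95
position: [0.6665, 0.154, 0.1211]
ee_rot: [2.221, 2.22, 0.005]
force: [0.1, -0.6, 0.5]
width: 0.924
```

>>> {"fn": "send_rows", "kwargs": {
  "deltas": [
    [[-0.0015, 0, -0.03], [0, 0, 0], 0.085],
    [[0, 0, -0.03], [0, 0, 0], 0.085],
    [[0, 0, -0.015], [0, 0, 0], 0.085],
    [[0, 0, -0.006], [0, 0, 0], 0.085],
    [[0, 0, 0], [0, 0, 0], 0.03],
    [[0, 0, 0], [0, 0, 0], 0.03],
    [[0, 0, 0], [0, 0, 0], 0.03],
    [[0, 0, 0], [0, 0, 0], 0.03],
    [[0, 0, 0], [0, 0, 0], 0.03],
    [[0, 0, 0], [0, 0, 0], 0.03]
  ]
}}

```text
clock: 41.95
position: [0.6643, 0.154, 0.0388]
ee_rot: [2.221, 2.221, 0.002]
force: [-0.4, 0.5, 5.6]
width: 0.607
```

>>> {"fn": "send_rows", "kwargs": {
  "deltas": [
    [[0, 0.025, 0], [0, 0, 0], 0.03],
    [[0, 0.004, 0], [0, 0, 0], 0.03],
    [[0, 0, 0], [0, 0, 0], 0.03],
    [[0, 0, 0.001], [0, 0, 0], 0.03],
    [[-0.012, 0, 0], [0, 0, 0], 0.03],
    [[-0.011, 0, 0], [0, 0, 0], 0.03],
    [[0, 0, -0.001], [0, 0, 0], 0.03],
    [[0, 0, 0], [0, 0, 0], 0.03],
    [[0, 0, 0], [0, 0, 0], 0.03],
    [[0, 0, 0], [0, 0, 0], 0.03]
  ]
}}

```text
clock: 42.95
position: [0.6392, 0.1825, 0.0388]
ee_rot: [-2.221, -2.22, 0.003]
force: [-8.6, -1.6, 15.0]
width: 0.607
```

```bash
python3 - <<'E'
from h import *
s=arm.observe();print(s['position'],s['force'])
im2,p2=snap('scene','sc13.png');print(proj(p2,[[.641,.0855,.058]]))
im3,p3=snap('side','sd13.png');c=proj(p3,[[.641,.1,.05]])[0].astype(int)
cv2.imwrite('pics/f13.png',np.hstack([cv2.resize(im2[185:285,245:405],(480,300),interpolation=cv2.INTER_CUBIC),cv2.resize(im3[c[1]-50:c[1]+50,c[0]-50:c[0]+50],(300,300),interpolation=cv2.INTER_CUBIC)]))
E
```

```text
[0.63915849 0.1824639  0.03881331] [-8.59002762 -1.60909072 15.02161509]
[[316.95134375 236.64274389]]
```

View pics/f13.png

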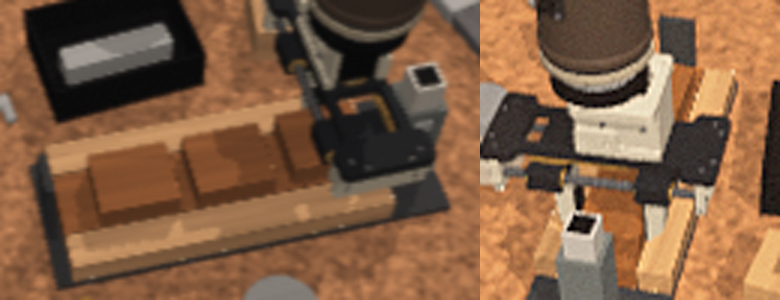

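```bash
python3 - <<'E'
from h import *
p=camera_params('scene')
for n,pts in (('A',[(90,158),(172,140),(182,188),(100,208)]),('B',[(184,143),(266,125),(276,170),(196,191)])):
    P=np.array([ray(p,(245+u/3,185+v/3),.058)[:2] for u,v in pts]); print(n,P.round(4).tolist(),P.mean(0).round(4))
E
```

```text
A [[0.6197, -0.0148], [0.6184, 0.0547], [0.665, 0.0501], [0.6676, -0.0179]] [0.6427 0.018 ]
B [[0.6236, 0.0635], [0.6223, 0.1344], [0.6664, 0.1285], [0.6703, 0.0602]] [0.6457 0.0967]
```

>>> {"fn": "send_rows", "kwargs": {
  "deltas": [
    [[0.0015, 0, 0.002], [0, 0, 0], 0.03],
    [[0, -0.006, 0], [0, 0, 0], 0.03],
    [[0, -0.0055, 0], [0, 0, 0], 0.03],
    [[0, 0, 0], [0, 0, 0], 0.03],
    [[0, 0, -0.001], [0, 0, 0], 0.03],
    [[0, 0, 0], [0, 0, 0], 0.075],
    [[0, 0, 0], [0, 0, 0], 0.075],
    [[0, 0, 0], [0, 0, 0], 0.075],
    [[0, 0, 0.04], [0, 0, 0], 0.075],
    [[0, 0, 0.04], [0, 0, 0], 0.075]
  ]
}}

```text
clock: 44.05
position: [0.6412, 0.1713, 0.1185]
ee_rot: [-2.22, -2.221, 0.004]
force: [-0.1, 0.2, -0.3]
width: 0.822
```

>>> {"fn": "send_rows", "kwargs": {
  "deltas": [
    [[0, -0.02, 0.05], [0, 0, 0], 0.085],
    [[-0.01, -0.04, 0.05], [0, 0, 0], 0.085],
    [[-0.01, -0.04, 0.05], [0, 0, 0], 0.085],
    [[0, -0.04, 0.02], [0, 0, 0], 0.085],
    [[0, -0.02, 0], [0, 0, 0], 0.085],
    [[0, 0, 0], [0, 0, 0], 0.085],
    [[0, 0, 0], [0, 0, 0], 0.085],
    [[0, 0, 0], [0, 0, 0], 0.085],
    [[0, 0, 0], [0, 0, 0], 0.085],
    [[0, 0, 0], [0, 0, 0], 0.085]
  ]
}}

```text
clock: 45.05
position: [0.6267, 0.0322, 0.2619]
ee_rot: [-2.219, -2.223, 0.001]
force: [1.0, 0.3, 0.0]
width: 0.925
```

```bash
python3 - <<'E'
from h import *
s=arm.observe();print(s['position'],s['ee_rot'])
im,p=snap('wrist','w14.png'); im2,p2=snap('scene','sc14.png')
a=cv2.resize(im[0:260,200:420],(508,600),interpolation=cv2.INTER_CUBIC); b=cv2.resize(im2[180:285,320:420],(286,300),interpolation=cv2.INTER_CUBIC)
c=cv2.resize(im2[185:285,235:335],(286,300),interpolation=cv2.INTER_CUBIC)
cv2.imwrite('pics/w14b.png',np.hstack([a,np.vstack([b,c])]))
E
```

```text
[0.62669173 0.03222813 0.26192845] [-2.21926817e+00 -2.22271876e+00  5.85607263e-04]
```

View pics/w14b.png

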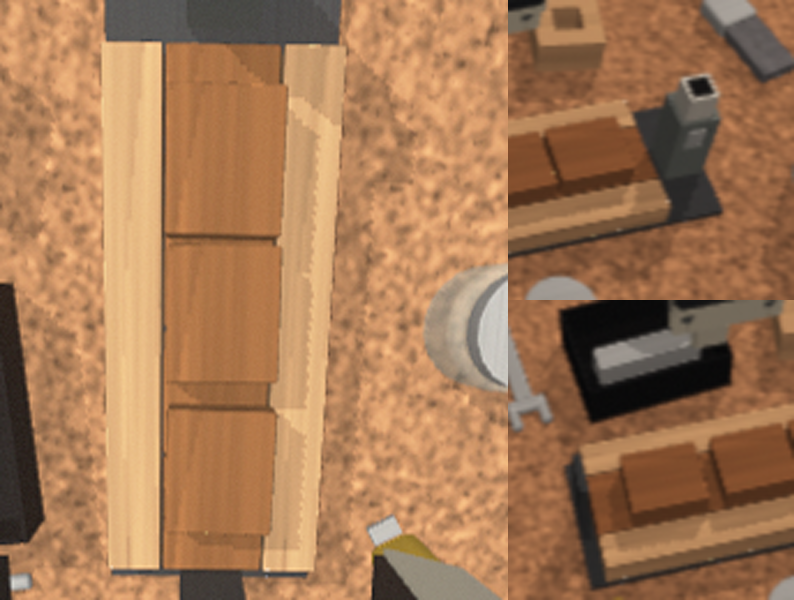

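```bash
python3 - <<'E'
from h import *
p=np.load('pics/w14.png.npy',allow_pickle=True).item(); k=220/508
for n,pts in (('C',[(168,83),(287,83),(280,236),(166,234)]),('B',[(168,240),(280,240),(276,382),(166,380)]),('A',[(168,408),(276,410),(270,534),(167,530)])):
    P=np.array([ray(p,(200+u*k,v*260/600),.058)[:2] for u,v in pts]); print(n,P.round(4).tolist(),P.mean(0).round(4))
for z,u in((.033,(165,42)),(.033,(284,43))): print(ray(p,(200+u[0]*k,u[1]*260/600),z).round(4))
ps=camera_params('scene'); print(ray(ps,(320+(700-508)*100/286,180+88*.35),.116), ray(ps,(320+(690-508)*100/286,180+137*.35),.068))
print(arm.observe()['position'])
E
```

```text
C [[0.6164, 0.1953], [0.6705, 0.1954], [0.6695, 0.1293], [0.615, 0.1302]] [0.6428 0.1625]
B [[0.6159, 0.1275], [0.6695, 0.1275], [0.6697, 0.0599], [0.6145, 0.0608]] [0.6424 0.0939]
A [[0.6154, 0.0467], [0.6701, 0.0458], [0.669, -0.0202], [0.6145, -0.0181]] [0.6422 0.0135]
[0.6143 0.2199 0.033 ]
[0.6715 0.2195 0.033 ]
[0.6457122  0.25453079 0.116     ] [0.66132634 0.24918727 0.068     ]
[0.62674474 0.03169964 0.2621018 ]
```

```bash
python3 -c "
from cell import job,arm
s=arm.observe();print(s['clock'],s['force']);print(job.sign_off())"
```

```text
45.15 [-0.65441742 -1.04003958  0.51420379]
the job is handed in; nothing more can be done
None
```

The job is handed in at about 45 s on the clock. I used 15 pictures, one over the budget of 14.

**Offcut and end stop:** The offcut lies in the scrap bin. The end stop sits in the pocket: pushing from above met 12 N with its top at about 116 mm, which is the home height. The last scene picture shows the button in the window. I judged that by eye, since nothing I could read gives the button's travel.

**Blocks:** I found three loose blocks, and all three lie flat and lengthwise on the second course. Measured from the last wrist picture:

| Slot | Offset from slot centre along the row |
|---|---|
| course2_0 | about -4 mm |
| course2_1 | about +8 mm |
| course2_2 | about +9 mm |

Sideways, each is within about 2 mm. The limit is 15 mm, so the last two have only 6 to 7 mm to spare.

**What went wrong on the way:** After I placed the first block it was found about 22 mm off to the side (either the scripted knock or a bump while placing), and the second block came to rest tilted on its edge. I slid the first block clear so the second dropped flat, then set the first back in line. I left the remaining offsets uncorrected because they were within tolerance.

**Bystanders:** I never moved the other tools. The ones visible in the last pictures looked undisturbed, but I did not measure their positions again.

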